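# Set out a crystallising place on the bench mat

### The arm

A 7-joint arm with a two-finger parallel gripper is mounted at the origin on a cart in front of the work surface, level with it; the furniture and walls round the work are solid. World frame = base frame: x ahead of the robot, y to its left, z up, the work surface at z = 0. Lengths are in m, angles in rad, forces in N, time in s.
With the tool pointing down it reaches from about 0.4 to 0.85 m from the base axis. Payload 4.5 kg.
Tool frame: the origin (TCP) lies at the very end of the fingers, on their centre line; the grasp point (between the pads) lies 19 mm behind it; y points along the fingers, x is the direction in which the jaws open and shut, and the axes are right-handed (so a half turn about y gives the same grasp; the last joint's range is limited). The gripper opens to 88 mm and grips with 3 to 60 N. Pads are 18 mm wide; open, the fingers measure 123 mm over their backs; the gripper's body (75 mm by 187 mm) begins 45 mm behind the grasp point.
Start: joints at [-1.295, 0.689, -0.195, 1.565, 0.157, 0.902, -0.215], TCP at [0.15, 0.607, 0.239] pointing down, gripper open.
Joint ranges: [-3.01, 3.01], [-0.46, 2.08], [-1.47, 1.51], [0.13, 2.56], [-1, 4.14], [0.04, 2.09], [-2.66, 2.66]. Speed limits (rad/s): [2.57, 2.57, 3.14, 3.14, 3.14, 3.14, 3.14].

### API

Orientations are given as a unit quaternion [x, y, z, w].
In Python, from plant import r gives the robot as it stands.
- The arm moves only by the shell command python3 -m inch 'ROWS' [OPENING] [FORCE]. ROWS is JSON, a list of rows, each a list of 6 numbers: the shift along the tool's x, y, z in mm, then the turn, a rotation vector about the tool's x, y, z in rad. In form: [[x, y, z, ax, ay, az], ...]. A call has 1 to 12 rows; each row shifts and turns the commanded pose from where the row before left it, along the tool's axes as they then stand; what a row does not reach is not made up. A row lasts 1/12 s, in which the tool goes at most 41.7 mm and 7.16 degrees, less where a joint would pass 70% of its speed; a pose out of reach is approached as far as the arm can. A call is refused whole if a number of a shift passes 41.7 or a number of a turn 0.125, either way. A call with a gripper value outside its range is refused whole. OPENING is the finger opening in mm, from 0 to 88.1, set as the call begins (- or left out, the last holds). The fingers move at their own pace and stop on an object; FORCE is the grip in N (left out, the last holds). Time passes only in rows, so rows that do not move let the fingers close. It gives the time, the measured TCP pose, the force and the opening at its end, in the units of the state.
- r.get_state(): the state, without advancing time (a new reading comes with each control period).
- r.snapshot(name): name is "side" or "top"; returns a dict with "img" (420x560x3 uint8, red, green, blue), "range_z" (420x560 float32, m along the optical axis (not along the pixel's ray), 0 where there is no reading), "mtx" (3x3 intrinsics, pixels), "camera_from_world" (4x4, takes a point from world to camera coordinates). Camera axes: x right, y down, z forward; pixel columns grow to the right and rows downward; lengths in m; the calibration is good to about 2 mm. A picture is of the moment at which its call begins.
- r.finish_job(): hands the job in, once; it reports no verdict.
The state is a dict: "clock": time; "q": joint angles; "qd": joint speeds; "joint_torque": joint torques, N m; "tool_pos": TCP position; "eef_rot": TCP orientation; "contact_force": force on the tool from outside, world axes, zero at the start; "moment": the same for the moment, N m; "opening": opening from 0.0 (shut) to 1.0 (fully open).
Only numpy, scipy, OpenCV 4.12 (cv2) and the standard library are available. Lean on these libraries where they do the work, as an engineer would, in place of code of your own. Each camera call takes 0.05 s, during which the arm holds its last target.

### The job

With the four things standing in front of the grey bench mat, set out a crystallising place on it: stand the small empty beaker in the middle of the mat, halfway between the round cork pad and the square rubber pad, and rest the white porcelain dish level in the mouth of that beaker. Stand the conical flask in the middle of the round cork pad and the brown dropper bottle in the middle of the square pad, everything upright and set down, not dropped. Leave the big beaker and the tall measuring cylinder where they are.

Things in the scene. Friction and masses are not known exactly. Their poses are not given: they have to be found in the camera images.
- beaker_c (a point): The small glass beaker, clear, empty, 82 mm high, wall outside diameter 67 to 69 mm, the smaller of the two beakers. This point is on the axis of its round body, half-way up (41 mm above its underside). z is up; its pouring spout is on +x and sticks out to 42 mm from the axis; grip it across y, where it is 67 mm wide.
- dish_c (a point): White porcelain dish, 29 mm high, flared bowl, rim 68 mm, foot 36 mm wide. Point on its axis, 14.5 mm above its underside. z up; small spout on -x, 38 mm from the axis; grip the rim across y (68 mm), only its top 8 mm, as the beaker is as wide as the dish. Set in the beaker's mouth it sinks in and wedges by itself, underside 63 mm above the beaker's underside, rim 10 mm above its rim.
- flask_c (a point): The small conical flask, 105 mm high, 63 mm wide at the foot, standing. This point is on its axis, half-way up (52.5 mm above its underside). z is up. Its upright neck, from 61 to 105 mm above the underside, is 22 mm wide across x and across y: grip it there, square to x or y.
- dropper_c (a point): The brown glass dropper bottle with black rubber bulb, 98 mm high, standing. This point is on its axis, half-way up (49 mm above its underside). Round body 33 mm in diameter up to 55 mm above the underside: grip it there; cap and bulb above are 22 mm wide. z is up.
- bench_mat: The thin grey bench mat fixed to the table, 130 mm (x) by 400 mm (y), 3 mm thick. Origin at the centre of its underside, y along its long side, z up; its top is at z = 3 mm.
- cork_pad: The round cork pad fixed on the bench mat near one end, diameter 90 mm, 5 mm thick, about 135 mm from the mat's centre along its y, on either side. Origin at the centre of its underside; its top is 5 mm higher, 8 mm above the table.
- square_pad: The square black rubber pad fixed on the bench mat near the other end, 80 x 80 mm, 5 mm thick. Origin at the centre of its underside; its top is 5 mm higher, 8 mm above the table.
- big_beaker_c (a point): Bystander: the bigger glass beaker, 95 mm high, about 80 mm wide, at the right of the work. This point is at its centre, half-way up.
- cylinder_c (a point): Bystander: the tall slim measuring cylinder with a blue foot, 184 mm high, foot 51 mm wide, at the left of the work. This point is at its centre, 92 mm up.
Mind the look-alikes: they are no part of the job. What is shaped like the part that bears dropper_c but purple is not meant. What is shaped like the part that bears dish_c but purple is not meant.

How it is judged:
At the end, for the whole second after the job is handed in: Beaker upright within 15 mm of the mat centre; dish in its mouth, within 10 mm of its axis, tilt under 0.25 rad; flask within 15 mm of the cork pad centre, dropper bottle of the square pad centre, upright (0.1 rad); heights right to 6 mm, all released and at rest; bystanders moved under 30 mm (horizontal distance between beaker_c and bench_mat below 0.015 m and z of beaker_c in the frame of bench_mat between 0.038 and 0.05 m and angle between each of beaker_c, flask_c, dropper_c's own z axis and vertical below 0.1 rad and horizontal distance between dish_c and beaker_c below 0.01 m and z of dish_c in the frame of beaker_c between 0.031 and 0.043 m and angle between dish_c's own z axis and vertical below 0.25 rad and horizontal distance between flask_c and cork_pad below 0.015 m and z of flask_c in the frame of cork_pad between 0.0515 and 0.0635 m and horizontal distance between dropper_c and square_pad below 0.015 m and z of dropper_c in the frame of square_pad between 0.048 and 0.06 m and linear speed of each of flask, small_beaker, dish, dropper below 0.02 m/s and distance of each of big_beaker_c, cylinder_c from where it was at the start of the episode below 0.03 m); the robot touches nothing.
It fails at once if one of the four things is dropped: it falls out of the fingers faster than 0.7 m/s (from more than about 25 mm) ((linear speed of flask above 0.7 m/s and contact force between the fingers and flask below 0.02 N) or (linear speed of small_beaker above 0.7 m/s and contact force between the fingers and small_beaker below 0.02 N) or (linear speed of dish above 0.7 m/s and contact force between the fingers and dish below 0.02 N) or (linear speed of dropper above 0.7 m/s and contact force between the fingers and dropper below 0.02 N)).
It fails at once if the big beaker or the measuring cylinder is moved more than 30 mm or knocked over (distance of any of big_beaker_c, cylinder_c from where it was at the start of the episode above 0.03 m or angle between any of big_beaker_c, cylinder_c's own z axis and vertical above 0.5 rad).
It also fails if it takes over 120 s, if anything falls off the work surface, if the arm or the gripper's body presses on something with over 40 N, if the wrist force passes 120 N, or if a joint passes its speed limit or range.

## Working session

There is one attempt and no reset: what is moved stays moved. The work goes in short steps, Python scripts to look and compute and a shell command to move; the robot and the scene stay as the last step left them, time stands still between calls to the robot, and variables do not carry over. Pictures are saved under pics/ and viewed, and the job is handed in when it is done.

```bash
ls; mkdir -p pics; python3 - <<'E'
from plant import r
import cv2,numpy as np
s=r.get_state();print(s)
for n in("side","top"):
    d=r.snapshot(n);cv2.imwrite(f"pics/{n}0.png",cv2.cvtColor(d["img"],cv2.COLOR_RGB2BGR));np.savez(f"{n}0.npz",**d)
    print(n,d["mtx"],d["camera_from_world"])
E
```

```text
pics
{'clock': 0.0, 'q': array([-1.29520617,  0.68996603, -0.19448041,  1.56634455,  0.15729227,
        0.9024996 , -0.21508915]), 'qd': array([ 0.00066656, -0.00158412, -0.00029439,  0.00108959,  0.00150433,
       -0.00087924, -0.00047577]), 'joint_torque': array([-2.92066952e-04, -5.27567768e+01, -1.26708515e+00, -1.53432083e+01,
       -5.26135869e-02,  6.43111693e-03,  1.65874617e-04]), 'tool_pos': array([0.14956384, 0.60618846, 0.23792025]), 'eef_rot': array([ 0.55707587,  0.43559333, -0.43654255, -0.55619738]), 'contact_force': array([-0.82363497,  0.04076944, -0.06198047]), 'moment': array([-0.03319843,  0.02197993, -0.03978051]), 'opening': 1.0002153790423132}
side [[524.48158342   0.         288.66111232]
 [  0.         524.48158342 208.28727018]
 [  0.           0.           1.        ]] [[-0.99504777 -0.0993863  -0.00151597  0.53246948]
 [-0.05531712  0.56637322 -0.82229033  0.10122607]
 [ 0.082583   -0.8181343  -0.56906617  1.32757995]
 [ 0.          0.          0.          1.        ]]
top [[443.39023891   0.         273.5873905 ]
 [  0.         443.39023891 213.73523211]
 [  0.           0.           1.        ]] [[-0.02451193 -0.99952479  0.0186909  -0.01431405]
 [-0.99042445  0.02173935 -0.13633348  0.53023659]
 [ 0.13586236 -0.02185373 -0.99048666  1.18853648]
 [ 0.          0.          0.          1.        ]]
```

View pics/side0.png

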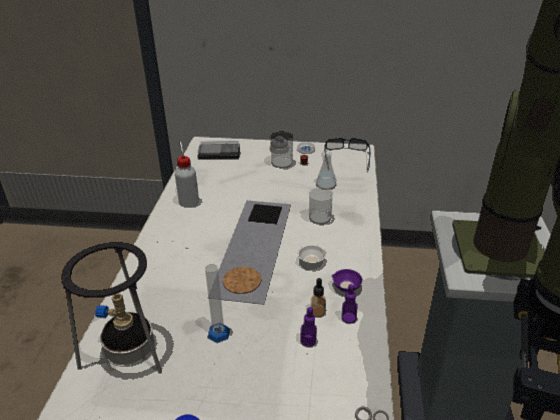

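View pics/top0.png

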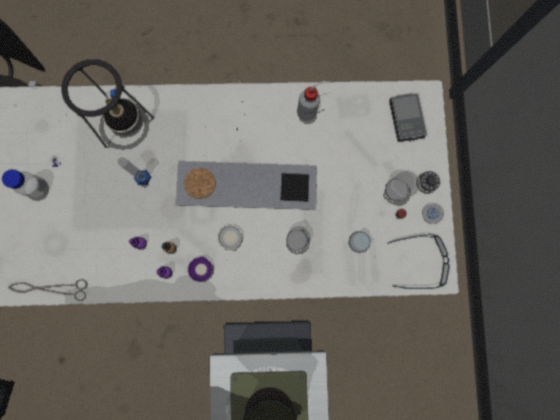

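Candidates, as (col, row):
- **Dish:** white at top(230,237) and side(312,258); purple at top(201,269) and side(347,282). The white one is meant.
- **Dropper:** brown at top(170,247) and side(318,300); purple at top(138,242) and top(164,271). The brown one is meant.
- **Beaker:** the smaller one is at top(298,240); the bigger one at top(398,190) is the bystander.
- **Flask:** the only conical flask is at top(359,241) and side(326,175).

I'll confirm these in an enlarged crop.

```bash
python3 - <<'E'
import cv2,numpy as np
a=cv2.imread("pics/side0.png");b=cv2.imread("pics/top0.png")
cv2.imwrite("pics/cropA.png",cv2.resize(a[130:350,190:400],None,fx=2.7,fy=2.7,interpolation=cv2.INTER_CUBIC))
cv2.imwrite("pics/cropB.png",cv2.resize(b[140:300,120:440],None,fx=2.5,fy=2.5,interpolation=cv2.INTER_CUBIC))
E
```

```text
(no output)
```

View pics/cropA.png

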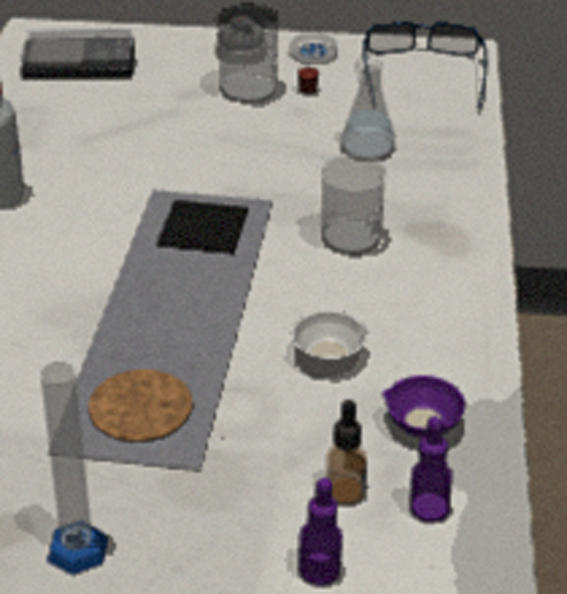

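View pics/cropB.png

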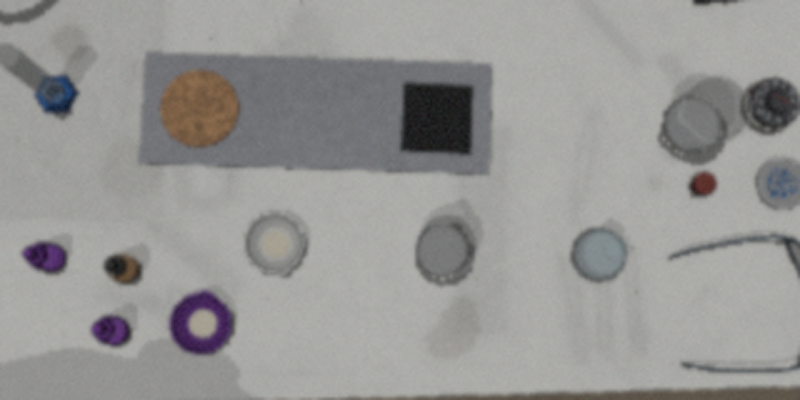

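The crops confirm all four. The white dish is at side crop (330,345), the brown dropper at (347,460), the small beaker at (352,205) and the flask at (367,110). Next I'll measure them.

```bash
cat > h.py <<'E'
import cv2,numpy as np
def load(n,k): return dict(np.load(f"{n}{k}.npz"))
def snap(n,k):
    from plant import r
    d=r.snapshot(n);cv2.imwrite(f"pics/{n}{k}.png",cv2.cvtColor(d["img"],cv2.COLOR_RGB2BGR));np.savez(f"{n}{k}.npz",**d);return d
def ray(d,u,v):
    T=d["camera_from_world"];R=T[:3,:3];c=-R.T@T[:3,3]
    return c,R.T@np.linalg.inv(d["mtx"])@np.array([u,v,1.])
def onz(d,u,v,z):
    c,w=ray(d,u,v);return (c+w*(z-c[2])/w[2])
def proj(d,p):
    q=d["camera_from_world"]@np.append(p,1);k=d["mtx"]@q[:3];return k[:2]/k[2]
def ctr(m,mina=30):
    n,l,s,c=cv2.connectedComponentsWithStats(m.astype(np.uint8))
    return [(tuple(s[i]),c[i].round(1)) for i in range(1,n) if s[i,4]>=mina]
def rect(d,m,z):
    cs,_=cv2.findContours(m.astype(np.uint8),cv2.RETR_EXTERNAL,cv2.CHAIN_APPROX_NONE)
    c=max(cs,key=cv2.contourArea)
    p=np.array([onz(d,u,v,z)[:2] for u,v in c[:,0]]).astype(np.float32)
    return cv2.minAreaRect(p*1000)
E
python3 - <<'E'
from h import *
for n in("top","side"):
    d=load(n,0);hsv=cv2.cvtColor(d["img"],cv2.COLOR_RGB2HSV).astype(int);H,S,V=hsv[...,0],hsv[...,1],hsv[...,2]
    reg=np.zeros(H.shape,bool)
    if n=="top":reg[155:215,170:325]=1
    else: reg[195:305,205:300]=1
    print(n,"V stats",V[reg].mean())
    cork=reg&(S>90)&(H<25); sq=reg&(V<50)
    kern=np.ones((3,3),np.uint8)
    op=lambda m,k=3:cv2.morphologyEx(m.astype(np.uint8),cv2.MORPH_OPEN,np.ones((k,k),np.uint8))
    print("cork",rect(d,op(cork),.008)); print("sq",rect(d,op(sq),.008))
    mat=(V<150)&reg if n=="top" else (V<150)&reg
    print("mat",rect(d,op(mat,5),.003))
    hs=(H>110)&(S>60)
    print(ctr((H<25)&(S>80)&(V>30)&(V<200),20)[:10])
t=cv2.imread("pics/top0.png");s=cv2.imread("pics/side0.png")
c=lambda im,u,v,w=25:cv2.resize(im[v-w:v+w,u-w:u+w],(390,390),interpolation=cv2.INTER_CUBIC)
cv2.imwrite("pics/z1.png",np.vstack([np.hstack([c(t,230,237),c(t,298,240)]),np.hstack([c(t,359,241),c(t,170,247)])])[:, :])
cv2.imwrite("pics/z2.png",np.vstack([np.hstack([c(s,312,258),c(s,320,205)]),np.hstack([c(s,326,172),c(s,318,298)])]))
E
python3 -c "
import cv2
for k in '12':
    a=cv2.imread(f'pics/z{k}.png');cv2.imwrite(f'pics/y{k}.png',cv2.resize(a,(600,600)))"
```

```text
top V stats 127.21559139784947
cork ((626.72802734375, 181.45948791503906), (82.6219253540039, 81.21743774414062), 88.85456085205078)
sq ((609.86572265625, -88.68765258789062), (74.29254150390625, 74.01535034179688), 85.87712097167969)
mat ((619.2786254882812, 50.1893310546875), (404.30615234375, 134.726806640625), 86.95884704589844)
[((np.int32(305), np.int32(87), np.int32(13), np.int32(14), np.int32(126)), array([310.6,  93.6])), ((np.int32(185), np.int32(169), np.int32(30), np.int32(29), np.int32(702)), array([199.4, 183. ])), ((np.int32(397), np.int32(210), np.int32(9), np.int32(8), np.int32(53)), array([401.1, 213.1])), ((np.int32(167), np.int32(243), np.int32(8), np.int32(10), np.int32(44)), array([171., 248.]))]
side V stats 147.95712918660288
cork ((627.0331420898438, 185.7924346923828), (87.14424896240234, 85.62654113769531), 5.613122463226318)
sq ((609.0294799804688, -83.06942749023438), (79.5303726196289, 78.24881744384766), 85.0871810913086)
mat ((632.9713134765625, 60.87152099609375), (418.6125183105469, 158.1649169921875), 86.82866668701172)
[((np.int32(301), np.int32(1
[... 160 characters left out ...]
 161.1])), ((np.int32(12), np.int32(267), np.int32(11), np.int32(6), np.int32(20)), array([ 16.8, 269.6])), ((np.int32(223), np.int32(267), np.int32(38), np.int32(26), np.int32(796)), array([241.6, 279.6])), ((np.int32(5), np.int32(268), np.int32(15), np.int32(16), np.int32(51)), array([ 12.8, 276.2])), ((np.int32(108), np.int32(293), np.int32(25), np.int32(35), np.int32(392)), array([119.9, 312.7])), ((np.int32(312), np.int32(296), np.int32(13), np.int32(21), np.int32(220)), array([318. , 305.6])), ((np.int32(518), np.int32(311), np.int32(10), np.int32(8), np.int32(40)), array([522. , 313.5])), ((np.int32(557), np.int32(354), np.int32(3), np.int32(20), np.int32(51)), array([558.2, 362.5]))]
```

View pics/y1.png

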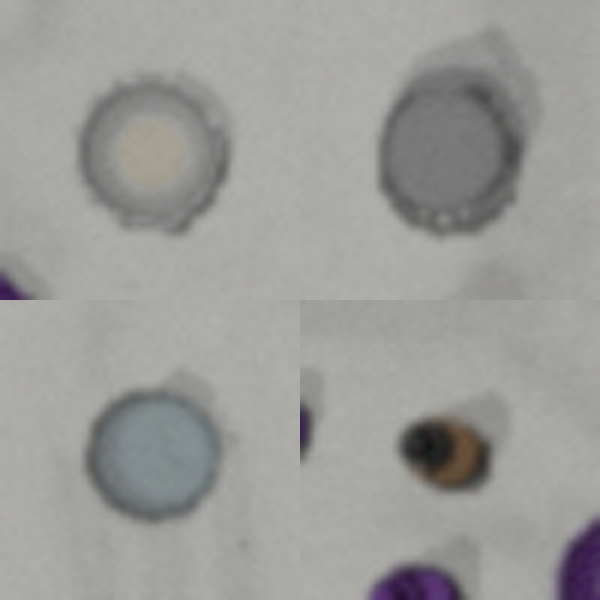

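View pics/y2.png

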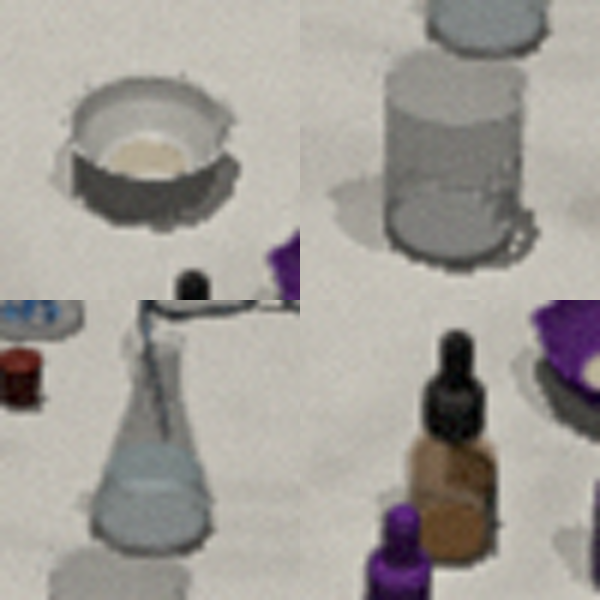

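```bash
python3 - <<'E'
from h import *
t=load("top",0);s=load("side",0)
for d in(t,s):print(ray(d,0,0)[0].round(3))
def P(n,d,u,v,z):print(n,(onz(d,u,v,z)*1000).round(1))
P("dish top",t,230.8,237.3,.029);P("dish side rim",s,287+152/6,233+122/6,.029)
P("dish foot inside top",t,205+152/6,212+151/6,.005)
P("beaker disc@.082",t,273+143/6,215+150/6,.082);P("  @0",t,273+143/6,215+150/6,.0)
P("beaker side rim",s,320.8,194.5,.082);P("beaker side base",s,320.8,218,.0)
P("flask top",t,359.5,241.8,.005);P("flask side base",s,326.3,183.3,.0);P("flask neck",s,326.8,153.7,.105)
P("drop base s",s,318.8,313.8,0);P("drop bulb s",s,319.2,279.5,.095);P("drop bulb t",t,166.3,245.8,.095)
for n,p in dict(dish=(.48,.12),drop=(.46,.23)).items():
  print(n)
for d,u,v,w in((t,230,237,10),(t,298,240,12),(t,359,241,12),(t,168,246,6),(s,318,300,14)):
    z=d["range_z"];ys,xs=np.mgrid[v-w:v+w+1,u-w:u+w+1];p=[]
    for y,x in zip(ys.ravel(),xs.ravel()):
        if z[y,x]>0:
            c,q=ray(d,x,y);p.append(c+q*z[y,x])
    p=np.array(p)*1000;k=p[:,2]>12;print(u,v,len(p),k.sum(),np.percentile(p[:,2],[1,25,50,75,99]).round(), p[k].mean(0).round(1) if k.any() else "", p[k].min(0).round(),p[k].max(0).round())
E
```

```text
[0.363 0.    1.25 ]
[0.426 1.082 0.84 ]
dish top [467.9  92.7  29. ]
dish side rim [467.5 101.2  29. ]
dish foot inside top [470.3  95.8   5. ]
beaker disc@.082 [452.2 -85.3  82. ]
  @0 [458.4 -91.3   0. ]
beaker side rim [457.7 -79.2  82. ]
beaker side base [455.4 -87.3   0. ]
flask top [ 448.9 -267.6    5. ]
flask side base [ 447.7 -268.2    0. ]
flask neck [ 450.1 -261.4  105. ]
drop base s [442.1 270.4   0. ]
drop bulb s [444.5 264.8  95. ]
drop bulb t [444.  254.8  95. ]
dish
drop
230 237 441 197 [-5.  5. 11. 17. 30.] [469.6  95.7  19.1] [441.  67.  12.] [498. 124.  31.]
298 240 622 178 [-5.  1.  3. 23. 85.] [460.1 -94.4  60.2] [ 428. -121.   12.] [490. -57.  87.]
359 241 624 380 [ -6.   1.  23.  50. 106.] [ 448.2 -260.1   49.7] [ 420. -293.   12.] [ 479. -236.  109.]
168 246 168 134 [-5. 31. 45. 72. 98.] [444.3 258.1  58.3] [431. 248.  16.] [461. 278.  99.]
318 300 838 409 [-4. -1.  5. 46. 97.] [446.6 284.6  50.9] [429. 260.  12.] [468. 358.  99.]
```

```bash
cat >> h.py <<'E'
def cloud(d):
    z=d["range_z"];v,u=np.nonzero(z>0);q=np.linalg.inv(d["mtx"])@np.vstack([u,v,np.ones_like(u)])*z[v,u]
    T=d["camera_from_world"];return ((T[:3,:3].T@(q-T[:3,3:]))).T*1000
def circ(p):
    p=p.astype(np.float32);return cv2.minEnclosingCircle(p)
def sl(d,x,y,w,z0,z1):
    p=cloud(d);k=(abs(p[:,0]-x)<w)&(abs(p[:,1]-y)<w)&(p[:,2]>z0)&(p[:,2]<z1);return p[k]
def lsq(p):
    A=np.c_[2*p[:,:2],np.ones(len(p))];b=(p[:,:2]**2).sum(1);c=np.linalg.lstsq(A,b,rcond=None)[0];return c[:2].round(1),np.sqrt(c[2]+c[0]**2+c[1]**2).round(1)
E
python3 - <<'E'
from h import *
for n in("top","side"):
    d=load(n,0)
    for nm,x,y,w,a,b in(("dish",469,96,45,20,40),("beaker",457,-85,50,70,95),("beakermid",457,-85,50,15,65),("flaskneck",448,-262,30,70,115),("flaskfoot",448,-262,45,4,20),("dropbulb",444,260,22,65,110),("dropbody",444,260,22,10,50)):
        p=sl(d,x,y,w,a,b)
        if len(p)>5:print(n,nm,len(p),"ext",((p.min(0)+p.max(0))/2).round(1),"size",np.ptp(p,axis=0).round(),"mean",p.mean(0).round(1),"fit",lsq(p))
E
```

```text
top dish 139 ext [469.2  97.8  25.9] size [67. 67. 12.] mean [470.8  98.7  25.4] fit (array([470.3,  97.4]), np.float64(31.4))
top beaker 144 ext [462.8 -90.   79.2] size [69. 67. 17.] mean [464.7 -92.2  80.1] fit (array([461. , -90.1]), np.float64(32.4))
top beakermid 77 ext [460.1 -89.5  40.2] size [62. 60. 50.] mean [ 472.  -100.4   40. ] fit (array([460. , -89.4]), np.float64(30.4))
top flaskneck 92 ext [ 451.2 -266.2   89.3] size [26. 28. 39.] mean [ 450.4 -266.4   91.9] fit (array([ 450.7, -266.2]), np.float64(12.4))
top flaskfoot 88 ext [ 447.2 -262.6   12. ] size [86. 86. 16.] mean [ 442.  -253.9   11. ] fit (array([ 448.4, -267.2]), np.float64(33.1))
top dropbulb 58 ext [446.4 263.2  83.1] size [19. 21. 32.] mean [445.9 261.   80.2] fit (array([446.6, 263.3]), np.float64(7.9))
top dropbody 75 ext [445.1 262.9  29.7] size [31. 31. 39.] mean [443.5 255.9  37.5] fit (array([445.8, 263.1]), np.float64(14.4))
side dish 187 ext [468.9 100.8  25.6] size [68. 72. 11.] mean [469.6  95.7  25.3] fit (array([469. , 101.2]), np.float64(31.8))
side beaker 198 ext [460.6 -87.5  78.2] size [70. 75. 16.] mean [460.9 -89.6  76.7] fit (array([460.2, -87.4]), np.float64(31.8))
side beakermid 467 ext [458.4 -86.6  40. ] size [60. 73. 50.] mean [458.6 -76.4  43.6] fit (array([459.2, -87.4]), np.float64(30.3))
side flaskneck 120 ext [ 449.7 -265.5   87.7] size [26. 36. 35.] mean [ 449.9 -260.1   89.1] fit (array([ 449.6, -263.9]), np.float64(12.3))
side flaskfoot 100 ext [ 445.8 -249.9   12.1] size [67. 43. 16.] mean [ 447.6 -244.1   12.7] fit (array([ 448.8, -263.1]), np.float64(28.4))
side dropbulb 123 ext [446.1 269.6  82.3] size [21. 18. 34.] mean [445.6 270.2  79.8] fit (array([445.7, 269.1]), np.float64(6.5))
side dropbody 193 ext [445.6 271.2  30.5] size [33. 22. 38.] mean [444.2 276.3  34.6] fit (array([445.2, 268.1]), np.float64(13.6))
```

```bash
python3 - <<'E'
from h import *
for n,off in(("top",(0,-1.5)),("side",(0,1.3))):
    d=load(n,0)
    for nm,x,y,a,b in(("dish",470,99,22,40),("beaker",460.5,-88.7,72,95)):
        p=sl(d,x,y,50,a,b);q=p[:,:2]-[x+off[0],y+off[1]];r=np.hypot(*q.T);th=np.degrees(np.arctan2(q[:,1],q[:,0]))
        h=[(t,r[abs((th-t+180)%360-180)<12]) for t in range(-180,180,24)]
        print(n,nm,[(t,np.percentile(v,80).round(0) if len(v) else 0,len(v)) for t,v in h])
t=cv2.imread("pics/top0.png");s=cv2.imread("pics/side0.png")
c=lambda im,u,v,w=22:cv2.resize(im[v-w:v+w,u-w:u+w],(400,400),interpolation=cv2.INTER_LANCZOS4)
a=np.hstack([c(t,298,240),c(s,320,200)]);cv2.imwrite("pics/bk.png",cv2.convertScaleAbs(a,alpha=1.8,beta=-100))
E
```

```text
top dish [(-180, np.float64(32.0), 7), (-156, np.float64(35.0), 9), (-132, np.float64(32.0), 5), (-108, np.float64(32.0), 7), (-84, np.float64(33.0), 7), (-60, np.float64(33.0), 6), (-36, np.float64(34.0), 9), (-12, np.float64(33.0), 7), (12, np.float64(33.0), 7), (36, np.float64(33.0), 9), (60, np.float64(33.0), 10), (84, np.float64(34.0), 8), (108, np.float64(32.0), 9), (132, np.float64(32.0), 7), (156, np.float64(32.0), 7)]
top beaker [(-180, np.float64(33.0), 5), (-156, np.float64(34.0), 9), (-132, np.float64(33.0), 8), (-108, np.float64(33.0), 10), (-84, np.float64(33.0), 9), (-60, np.float64(33.0), 11), (-36, np.float64(35.0), 15), (-12, np.float64(38.0), 13), (12, np.float64(32.0), 11), (36, np.float64(33.0), 7), (60, np.float64(33.0), 8), (84, np.float64(33.0), 10), (108, np.float64(34.0), 9), (132, np.float64(34.0), 7), (156, np.float64(34.0), 9)]
side dish [(-180, np.float64(33.0), 6), (-156, np.float64(35.0), 12), (-132, np.float64(33.0), 12), (-108, np.float64(33.0), 15), (-84, np.float64(32.0), 17), (-60, np.float64(31.0), 13), (-36, np.float64(32.0), 11), (-12, np.float64(32.0), 8), (12, np.float64(33.0), 7), (36, np.float64(33.0), 3), (60, np.float64(35.0), 9), (84, np.float64(34.0), 10), (108, np.float64(33.0), 12), (132, np.float64(35.0), 9), (156, np.float64(33.0), 5)]
side beaker [(-180, np.float64(35.0), 5), (-156, np.float64(33.0), 12), (-132, np.float64(35.0), 13), (-108, np.float64(35.0), 14), (-84, np.float64(32.0), 17), (-60, np.float64(33.0), 17), (-36, np.float64(36.0), 11), (-12, np.float64(35.0), 11), (12, np.float64(32.0), 3), (36, np.float64(33.0), 9), (60, np.float64(32.0), 11), (84, np.float64(33.0), 15), (108, np.float64(33.0), 13), (132, np.float64(35.0), 10), (156, np.float64(35.0), 6)]
```

View pics/bk.png

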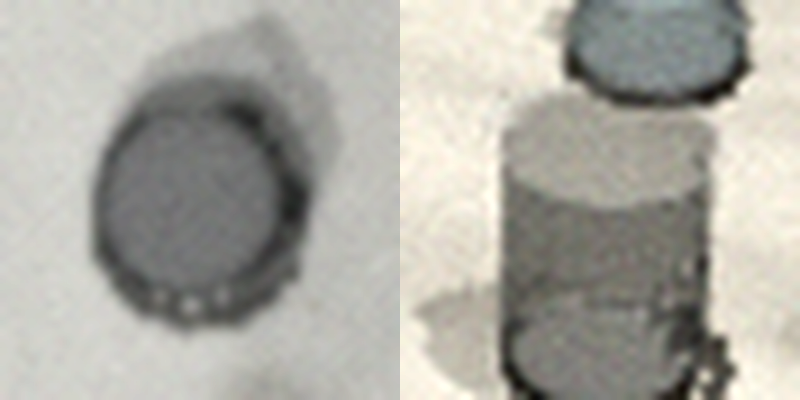

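```bash
cat > go.py <<'E'
import sys,numpy as np
from scipy.spatial.transform import Rotation as Ro
from plant import r
# usage go.py x y z(mm TCP) jawdir(deg or -)
s=r.get_state();R=Ro.from_quat(s["eef_rot"]).as_matrix();p=s["tool_pos"]*1000
print("t",round(s["clock"],2),"tcp",p.round(1),"open",round(s["opening"]*88.1,1),"F",s["contact_force"].round(1),"q",s["q"].round(2))
print("jaw(x) yaw",np.degrees(np.arctan2(R[1,0],R[0,0])).round(1),"toolx",R[:,0].round(3),"y",R[:,1].round(3),"z",R[:,2].round(3))
if len(sys.argv)>3:
    t=np.array([float(a) for a in sys.argv[1:4]])
    print("shift now-frame mm",(R.T@(t-p)).round(1))
    if len(sys.argv)>4:
        # target: tool y down, tool x at yaw or yaw+180
        for k in(0,180):
            a=np.radians(float(sys.argv[4])+k);x=np.array([np.cos(a),np.sin(a),0]);y=np.array([0,0,-1.]);Rt=np.c_[x,y,np.cross(x,y)]
            rv=Ro.from_matrix(R.T@Rt).as_rotvec()
            print("turn",rv.round(3),"shift after turn",(Rt.T@(t-p)).round(1))
E
python3 go.py 460 -88.5 150 70
```

```text
t 0.1 tcp [149.5 606.3 238. ] open 88.1 F [ 0.5 -1.2 -0.6] q [-1.3   0.69 -0.19  1.57  0.16  0.9  -0.22]
jaw(x) yaw 76.2 toolx [ 0.239  0.971 -0.002] y [-0.    -0.002 -1.   ] z [-0.971  0.239 -0.   ]
shift now-frame mm [-600.1   89.  -467.7]
turn [ 0.     0.107 -0.002] shift after turn [-546.7   88.  -529.4]
turn [-2.000e-03 -3.034e+00 -0.000e+00] shift after turn [546.7  88.  529.4]
```

```bash
python3 -m inch '[[-17,0,-36,0,0,0],[-17,0,-36,0,0,0],[-17,0,-36,0,0,0],[-17,0,-36,0,0,0],[-17,0,-36,0,0,0],[-17,0,-36,0,0,0],[-17,0,-36,0,0,0],[-17,0,-36,0,0,0],[-17,0,-36,0,0,0],[-17,0,-36,0,0,0]]' 88; python3 go.py 460 -88.5 150 70
```

```text
clock: 0.93
tool_pos: [0.4596, 0.3539, 0.2385]
eef_rot: [0.557, 0.436, -0.436, -0.557]
contact_force: [1.1, -0.1, -0.2]
opening: 0.999
t 0.93 tcp [459.6 353.9 238.5] open 88.0 F [ 1.1 -0.1 -0.2] q [-0.59  0.63 -0.24  1.7   0.19  0.83  0.41]
jaw(x) yaw 76.2 toolx [ 0.239  0.971 -0.001] y [-0.001 -0.    -1.   ] z [-0.971  0.239  0.   ]
shift now-frame mm [-429.4   88.7 -106.3]
turn [-0.     0.107 -0.001] shift after turn [-415.5   88.5 -151.7]
turn [-1.000e-03 -3.034e+00  1.000e-03] shift after turn [415.5  88.5 151.7]
```

```bash
python3 -m inch '[[0,0,0,0,0.107,0],[-38,4,-14,0,0,0],[-38,4,-14,0,0,0],[-38,4,-14,0,0,0],[-38,4,-14,0,0,0],[-38,4,-14,0,0,0],[-38,4,-14,0,0,0],[-38,4,-14,0,0,0],[-38,4,-14,0,0,0],[-38,4,-14,0,0,0],[-38,4,-14,0,0,0],[-36,4,-12,0,0,0]]'; python3 -m inch '[[0,0,0,0,0,0],[0,0,0,0,0,0]]'; python3 go.py 460 -88.5 150 70; python3 - <<'E'
from h import *
import numpy as np
from plant import r
for n in("top","side"):
    d=snap(n,1);p=r.get_state()["tool_pos"];print(n,proj(d,p).round(1))
a=cv2.imread("pics/top1.png");b=cv2.imread("pics/side1.png")
cv2.imwrite("pics/c1.png",np.hstack([cv2.resize(a[170:300,240:370],(400,400)),cv2.resize(b[100:250,250:400],(400,400))]))
E
```

```text
clock: 1.93
tool_pos: [0.4588, -0.0897, 0.1944]
eef_rot: [0.579, 0.405, -0.406, -0.579]
contact_force: [0.2, 1.4, 0.2]
opening: 0.998
clock: 2.1
tool_pos: [0.4584, -0.09, 0.1942]
eef_rot: [-0.58, -0.403, 0.404, 0.581]
contact_force: [0.5, 0.1, 0.8]
opening: 0.997
t 2.1 tcp [458.4 -90.  194.2] open 87.8 F [0.5 0.1 0.8] q [ 0.26  0.57 -0.26  2.07  0.28  0.53  1.02]
jaw(x) yaw 69.7 toolx [ 0.348  0.938 -0.001] y [-0.001 -0.001 -1.   ] z [-0.938  0.348  0.001]
shift now-frame mm [ 2.  44.2 -1. ]
turn [-0.001 -0.006 -0.001] shift after turn [ 2.  44.2 -1. ]
turn [ 2.000e-03  3.136e+00 -2.000e-03] shift after turn [-2.  44.2  1. ]
top [301.1 233.5]
side [321.8 155.6]
```

View pics/c1.png

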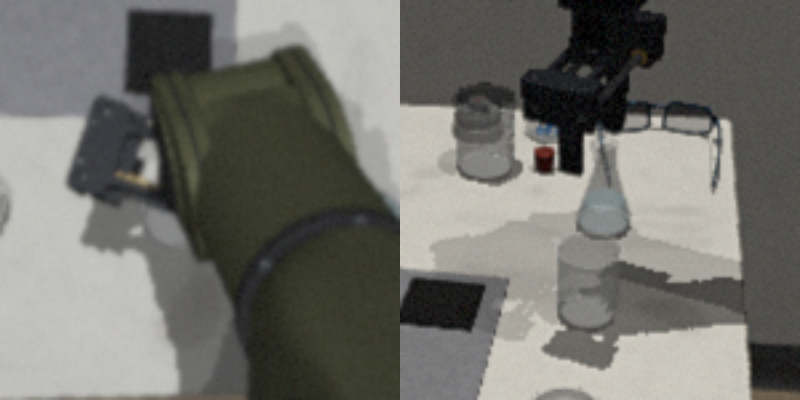

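```bash
python3 - <<'E'
from h import *
d=load("side",1);p=cloud(d);P=np.array([458.4,-90,194.2]);X=np.array([.348,.938,0]);Z=np.array([-.938,.348,0])
q=p-P;k=(np.linalg.norm(q,axis=1)<120)&(q[:,2]<40);q=q[k];print(len(q));
f=np.c_[q@X,q@Z,q[:,2]]
f=f[f[:,2]>-20]
for a,b in((-8,5),(5,18),(18,32),(32,45)):
    g=f[(f[:,2]>=a)&(f[:,2]<b)&(f[:,0]>20)];print(a,b,len(g),np.percentile(g,[5,50,95],axis=0).round(1).tolist() if len(g) else "")
E
```

```text
316
-8 5 8 [[45.9, -4.1, -0.6], [56.5, 5.5, 2.5], [61.0, 9.9, 4.2]]
5 18 44 [[48.8, -8.9, 5.4], [61.3, 2.8, 11.0], [63.8, 10.8, 17.2]]
18 32 52 [[50.8, -10.0, 18.4], [61.7, 2.7, 24.6], [64.2, 10.6, 31.2]]
32 45 28 [[52.4, -8.2, 32.7], [62.6, 3.1, 36.6], [66.7, 10.4, 39.7]]
```

```bash
python3 -m inch '[[3,20,-1,0,0,0],[0,20,0,0,0,0],[0,20,0,0,0,0],[0,20,0,0,0,0],[0,20,0,0,0,0],[0,20,0,0,0,0],[0,20,0,0,0,0],[0,14,0,0,0,0],[0,10,0,0,0,0],[0,0,0,0,0,0],[0,0,0,0,0,0]]'; python3 -m inch '[[0,0,0,0,0,0],[0,0,0,0,0,0],[0,0,0,0,0,0],[0,0,0,0,0,0],[0,0,0,0,0,0],[0,0,0,0,0,0],[0,0,0,0,0,0],[0,0,0,0,0,0]]' 55 15;python3 go.py 460 -88.5 150 70
```

```text
clock: 3.12
tool_pos: [0.4613, -0.0835, 0.0307]
eef_rot: [-0.578, -0.406, 0.406, 0.579]
contact_force: [-0.4, -0.2, -0.6]
opening: 0.999
clock: 3.78
tool_pos: [0.4613, -0.0854, 0.0313]
eef_rot: [0.58, 0.406, -0.405, -0.579]
contact_force: [-0.5, -1.0, 7.1]
opening: 0.737
t 3.78 tcp [461.3 -85.4  31.3] open 64.9 F [-0.5 -1.   7.1] q [ 0.11  0.89 -0.05  2.17  0.4   0.09  0.91]
jaw(x) yaw 70.0 toolx [ 0.342  0.94  -0.   ] y [ 0.001 -0.001 -1.   ] z [-0.94   0.342 -0.001]
shift now-frame mm [  -3.4 -118.7    0. ]
turn [ 0.001 -0.    -0.   ] shift after turn [  -3.4 -118.7    0.2]
turn [0.000e+00 3.141e+00 2.000e-03] shift after turn [   3.4 -118.7   -0.2]
```

```bash
python3 -m inch '[[0,0,0,0,0,0],[0,-5,0,0,0,0],[0,-10,0,0,0,0],[0,-10,0,0,0,0],[0,-10,0,0,0,0],[0,0,0,0,0,0]]' 50 20;python3 - <<'E'
from h import *
d=snap("side",2);b=cv2.imread("pics/side2.png")
cv2.imwrite("pics/c2.png",cv2.resize(b[120:260,230:370],(560,560)))
E
```

```text
clock: 4.28
tool_pos: [0.4619, -0.0847, 0.0671]
eef_rot: [0.58, 0.406, -0.405, -0.579]
contact_force: [1.1, -0.4, -2.0]
opening: 0.738
```

View pics/c2.png

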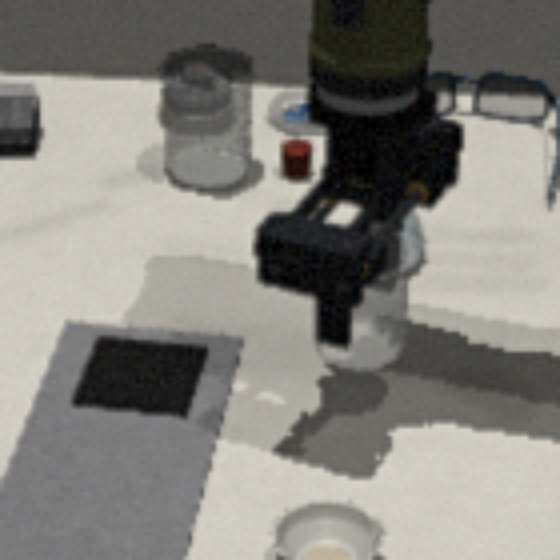

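```bash
python3 - <<'E'
from h import *
d=load("side",2);p=sl(d,460,-88,60,38,62)
print(len(p),p.min(0).round(),p.max(0).round(),lsq(p))
for a in range(36,70,4):
    g=p[(p[:,2]>a)&(p[:,2]<a+4)]
    if len(g)>8: print(a,len(g),lsq(g),np.percentile(g,[3,97],axis=0).round().tolist())
E
```

```text
133 [430. -86.  38.] [491. -49.  62.] (array([460. , -82.7]), np.float64(28.9))
40 22 (array([460.7, -79.7]), np.float64(25.1)) [[440.0, -68.0, 41.0], [483.0, -54.0, 44.0]]
44 24 (array([460.5, -83.6]), np.float64(29.4)) [[433.0, -79.0, 44.0], [491.0, -52.0, 48.0]]
48 27 (array([460.3, -84. ]), np.float64(29.7)) [[431.0, -84.0, 48.0], [484.0, -52.0, 52.0]]
52 23 (array([459.9, -81.9]), np.float64(29.2)) [[430.0, -84.0, 53.0], [487.0, -50.0, 56.0]]
56 23 (array([459.8, -82. ]), np.float64(29.1)) [[432.0, -73.0, 56.0], [481.0, -51.0, 60.0]]
60 11 (array([455.1, -75.7]), np.float64(22.1)) [[433.0, -71.0, 60.0], [464.0, -52.0, 62.0]]
```

```bash
python3 -m inch '[[0,-20,0,0,0,0],[20,-20,-11,0,0,0],[30,0,-17,0,0,0],[30,0,-17,0,0,0],[30,0,-17,0,0,0],[30,0,-17,0,0,0],[25,0,-14,0,0,0],[14,0,-9,0,0,0],[0,0,0,0,0,0],[0,0,0,0,0,0]]';python3 go.py 619.5 48.5 36
```

```text
clock: 5.17
tool_pos: [0.6176, 0.0491, 0.1046]
eef_rot: [-0.579, -0.406, 0.406, 0.579]
contact_force: [-0.7, -0.5, -1.6]
opening: 0.738
t 5.17 tcp [617.6  49.1 104.6] open 65.0 F [-0.7 -0.5 -1.6] q [-0.04  0.86 -0.2   1.69  0.26  0.62  0.84]
jaw(x) yaw 70.1 toolx [ 0.341  0.94  -0.001] y [-0.002 -0.    -1.   ] z [-0.94   0.341  0.001]
shift now-frame mm [ 0.1 68.6 -2.1]
```

```bash
python3 -m inch '[[0,20,-2,0,0,0],[0,20,0,0,0,0],[0,15,0,0,0,0],[0,8,0,0,0,0],[0,3,0,0,0,0],[0,2,0,0,0,0],[0,2,0,0,0,0],[0,0,0,0,0,0],[0,0,0,0,0,0]]';python3 go.py 619.5 48.5 36
```

```text
clock: 5.92
tool_pos: [0.6204, 0.0478, 0.0364]
eef_rot: [0.579, 0.406, -0.405, -0.579]
contact_force: [-0.4, -0.5, -2.3]
opening: 0.74
t 5.92 tcp [620.4  47.8  36.4] open 65.2 F [-0.4 -0.5 -2.3] q [-0.06  0.96 -0.17  1.7   0.29  0.5   0.81]
jaw(x) yaw 70.0 toolx [0.342 0.94  0.001] y [ 0.001  0.    -1.   ] z [-0.94   0.342 -0.001]
shift now-frame mm [0.3 0.4 1.1]
```

```bash
python3 -m inch '[[0,1,0,0,0,0],[0,1,0,0,0,0],[0,1,0,0,0,0],[0,0,0,0,0,0],[0,0,0,0,0,0]]';python3 go.py 619.5 48.5 36
```

```text
clock: 6.33
tool_pos: [0.6206, 0.0478, 0.0342]
eef_rot: [0.58, 0.406, -0.405, -0.579]
contact_force: [-2.0, -0.6, 9.0]
opening: 0.737
t 6.33 tcp [620.6  47.8  34.2] open 64.9 F [-2.  -0.6  9. ] q [-0.06  0.97 -0.17  1.7   0.29  0.5   0.81]
jaw(x) yaw 70.0 toolx [0.342 0.94  0.   ] y [ 0.001 -0.    -1.   ] z [-0.94   0.342 -0.001]
shift now-frame mm [ 0.3 -1.8  1.3]
```

```bash
python3 -m inch '[[0,0,0,0,0,0],[0,0,0,0,0,0],[0,0,0,0,0,0],[0,0,0,0,0,0],[0,0,0,0,0,0],[0,-5,0,0,0,0],[0,-15,0,0,0,0],[0,-30,0,0,0,0],[0,-30,0,0,0,0],[0,-30,0,0,0,0],[0,0,0,0,0,0]]' 88;python3 go.py 469 101 80 110;python3 - <<'E'
from h import *
d=snap("side",3);b=cv2.imread("pics/side3.png")
cv2.imwrite("pics/c3.png",cv2.resize(b[120:330,180:390],(590,590)))
p=sl(d,618,49,50,75,95);print(len(p),p.min(0),p.max(0),lsq(p))
p=sl(d,618,49,50,15,70);print(len(p),p.min(0),p.max(0),lsq(p))
E
```

```text
clock: 7.25
tool_pos: [0.6238, 0.0486, 0.1488]
eef_rot: [0.581, 0.409, -0.402, -0.578]
contact_force: [0.2, 0.4, -0.1]
opening: 0.998
t 7.25 tcp [623.8  48.6 148.8] open 87.9 F [ 0.2  0.4 -0.1] q [-0.03  0.8  -0.22  1.65  0.24  0.7   0.85]
jaw(x) yaw 70.0 toolx [0.342 0.94  0.005] y [ 0.01   0.002 -1.   ] z [-0.94   0.342 -0.009]
shift now-frame mm [ -4.   67.3 164. ]
turn [ 0.011 -0.698  0.002] shift after turn [102.2  68.8 127.5]
turn [-2.000e-03  2.443e+00  1.400e-02] shift after turn [-102.2   68.8 -127.5]
202 [584.87578565   9.9271389   75.07564996] [657.32924605  84.47610885  87.33252365] (array([619.9,  48.2]), np.float64(32.2))
601 [587.72827885  13.82187653  15.11793592] [649.25509109  83.97663642  69.99341882] (array([618.9,  47.7]), np.float64(30.4))
```

View pics/c3.png

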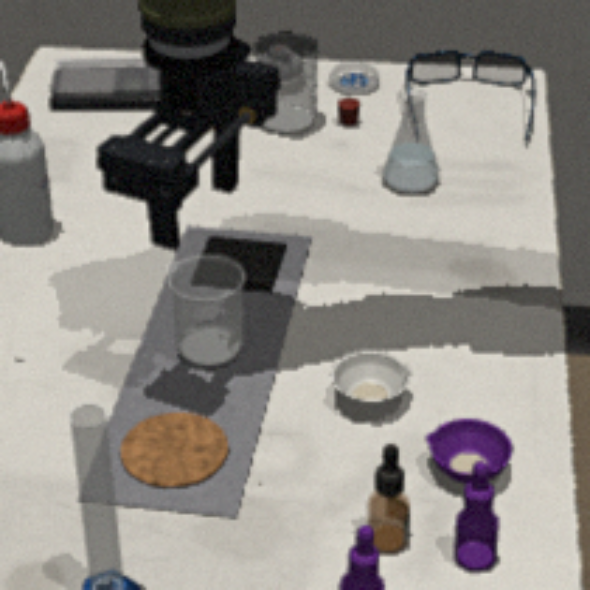

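```bash
python3 -m inch '[[0,0,0,0.011,-0.105,0.002],[0,0,0,0,-0.105,0],[0,0,0,0,-0.105,0],[0,0,0,0,-0.105,0],[0,0,0,0,-0.104,0],[0,0,0,0,0,0],[0,0,0,0,0,0]]';python3 go.py 469.2 101 80 100
```

```text
clock: 7.88
tool_pos: [0.6194, 0.0477, 0.1418]
eef_rot: [-0.451, -0.539, 0.544, 0.459]
contact_force: [0.2, 0.1, -0.6]
opening: 0.998
t 7.88 tcp [619.4  47.7 141.8] open 87.9 F [ 0.2  0.1 -0.6] q [ 0.05  0.83 -0.37  1.64  0.39  0.76  1.25]
jaw(x) yaw 99.9 toolx [-0.171  0.985  0.004] y [-0.013  0.002 -1.   ] z [-0.985 -0.171  0.012]
shift now-frame mm [ 78.   63.8 138.1]
turn [-0.012 -0.002  0.004] shift after turn [ 78.6  61.8 138.7]
turn [-0.006  3.139 -0.019] shift after turn [ -78.6   61.8 -138.7]
```

```bash
python3 -m inch '[[0,0,0,-0.012,0,0.004],[20,0,35,0,0,0],[20,0,35,0,0,0],[20,0,35,0,0,0],[19,20,34,0,0,0],[0,20,0,0,0,0],[0,20,0,0,0,0],[0,0,0,0,0,0],[0,0,0,0,0,0]]';python3 go.py 469.2 101 22.5 100
```

```text
clock: 8.63
tool_pos: [0.4708, 0.1008, 0.0832]
eef_rot: [-0.455, -0.541, 0.542, 0.454]
contact_force: [-0.1, -0.3, 0.4]
opening: 0.998
t 8.63 tcp [470.8 100.8  83.2] open 87.9 F [-0.1 -0.3  0.4] q [-0.19  0.79 -0.19  2.11  0.51  0.28  0.93]
jaw(x) yaw 100.0 toolx [-0.174  0.985 -0.001] y [ 0.    -0.001 -1.   ] z [-0.985 -0.174 -0.   ]
shift now-frame mm [ 0.5 60.7  1.6]
turn [ 0.     0.    -0.001] shift after turn [ 0.5 60.7  1.6]
turn [-2.000e-03 -3.141e+00 -0.000e+00] shift after turn [-0.5 60.7 -1.6]
```

```bash
python3 -m inch '[[0,20,1,0,0,0],[0,20,0,0,0,0],[0,13,0,0,0,0],[0,5,0,0,0,0],[0,2,0,0,0,0],[0,0,0,0,0,0],[0,0,0,0,0,0]]';python3 go.py 469.2 101 22.5 100
```

```text
clock: 9.22
tool_pos: [0.471, 0.1006, 0.0243]
eef_rot: [0.455, 0.542, -0.541, -0.454]
contact_force: [0.4, -0.2, 0.1]
opening: 0.996
t 9.22 tcp [471.  100.6  24.3] open 87.7 F [ 0.4 -0.2  0.1] q [-0.26  0.91 -0.08  2.13  0.55  0.12  0.89]
jaw(x) yaw 100.0 toolx [-0.174  0.985 -0.   ] y [ 0.003  0.    -1.   ] z [-0.985 -0.174 -0.003]
shift now-frame mm [0.7 1.8 1.7]
turn [ 0.003 -0.    -0.   ] shift after turn [0.7 1.8 1.7]
turn [1.000e-03 3.142e+00 4.000e-03] shift after turn [-0.7  1.8 -1.7]
```

```bash
python3 -m inch '[[0,2,1,0,0,0],[0,0,0,0,0,0],[0,0,0,0,0,0]]' ; python3 -m inch '[[0,0,0,0,0,0],[0,0,0,0,0,0],[0,0,0,0,0,0],[0,0,0,0,0,0],[0,0,0,0,0,0],[0,0,0,0,0,0],[0,0,0,0,0,0],[0,0,0,0,0,0]]' 55 20;python3 go.py 469.2 101 22.5 100
```

```text
clock: 9.47
tool_pos: [0.4695, 0.1004, 0.0218]
eef_rot: [0.455, 0.542, -0.541, -0.454]
contact_force: [0.5, -0.3, -0.2]
opening: 0.996
clock: 10.13
tool_pos: [0.4694, 0.1003, 0.0215]
eef_rot: [0.455, 0.542, -0.542, -0.454]
contact_force: [-0.0, -0.8, 2.5]
opening: 0.734
t 10.13 tcp [469.4 100.3  21.5] open 64.7 F [-0.  -0.8  2.5] q [-0.26  0.91 -0.07  2.14  0.55  0.11  0.89]
jaw(x) yaw 100.0 toolx [-0.174  0.985 -0.001] y [ 0.001 -0.001 -1.   ] z [-0.985 -0.174 -0.001]
shift now-frame mm [ 0.7 -1.   0. ]
turn [ 0.001  0.001 -0.001] shift after turn [ 0.7 -1.   0. ]
turn [-1.000e-03 -3.141e+00 -2.000e-03] shift after turn [-0.7 -1.  -0. ]
```

```bash
python3 -m inch '[[0,-3,0,0,0,0],[0,-5,0,0,0,0],[0,-5,0,0,0,0],[0,0,0,0,0,0],[0,0,0,0,0,0]]';python3 - <<'E'
from h import *
d=snap("side",4);b=cv2.imread("pics/side4.png")
cv2.imwrite("pics/c4.png",cv2.resize(b[190:310,250:370],(590,590),interpolation=cv2.INTER_CUBIC))
E
```

```text
clock: 10.55
tool_pos: [0.4697, 0.1005, 0.0349]
eef_rot: [0.455, 0.542, -0.541, -0.454]
contact_force: [0.5, -0.2, -0.3]
opening: 0.733
```

View pics/c4.png

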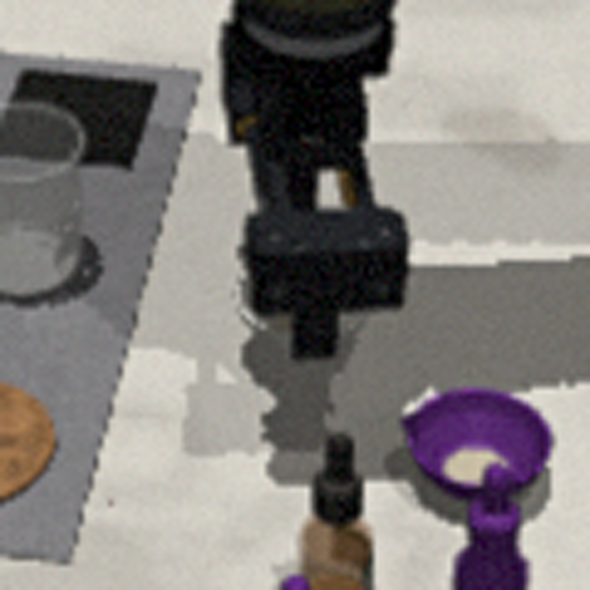

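```bash
python3 -m inch '[[0,-10,0,0,0,0],[0,-25,0,0,0,0],[0,-25,0,0,0,0],[0,-25,0,0,0,0],[0,-25,0,0,0,0],[0,-15,0,0,0,0],[0,0,0,0,0,0],[0,0,0,0,0,0]]';python3 go.py 619 48 150;python3 - <<'E'
from h import *
d=snap("side",5);b=cv2.imread("pics/side5.png")
cv2.imwrite("pics/c5.png",cv2.resize(b[130:290,230:390],(590,590),interpolation=cv2.INTER_CUBIC))
p=sl(d,470,100,50,115,165);
for a in range(115,165,5):
    g=p[(p[:,2]>a)&(p[:,2]<=a+5)]
    if len(g)>5:print(a,len(g),g.min(0).round(),g.max(0).round(),lsq(g))
E
```

```text
clock: 11.27
tool_pos: [0.4694, 0.1003, 0.1597]
eef_rot: [0.455, 0.542, -0.541, -0.454]
contact_force: [-0.8, 0.4, -1.4]
opening: 0.735
t 11.27 tcp [469.4 100.3 159.7] open 64.7 F [-0.8  0.4 -1.4] q [-0.1   0.65 -0.33  2.07  0.43  0.49  0.99]
jaw(x) yaw 100.0 toolx [-0.174  0.985 -0.001] y [ 0.003 -0.    -1.   ] z [-0.985 -0.174 -0.003]
shift now-frame mm [ -77.5   10.1 -138.2]
140 21 [467.  81. 141.] [488. 123. 145.] (array([473.8, 101.7]), np.float64(14.9))
145 33 [446.  79. 145.] [492. 124. 150.] (array([469.4, 102.2]), np.float64(21.4))
150 31 [444.  77. 150.] [497. 127. 155.] (array([469.9, 102.3]), np.float64(25.6))
155 33 [439.  85. 155.] [499. 131. 160.] (array([469.6, 103.3]), np.float64(29.0))
160 49 [437.  84. 160.] [501. 148. 165.] (array([469.7, 109.5]), np.float64(30.9))
```

View pics/c5.png

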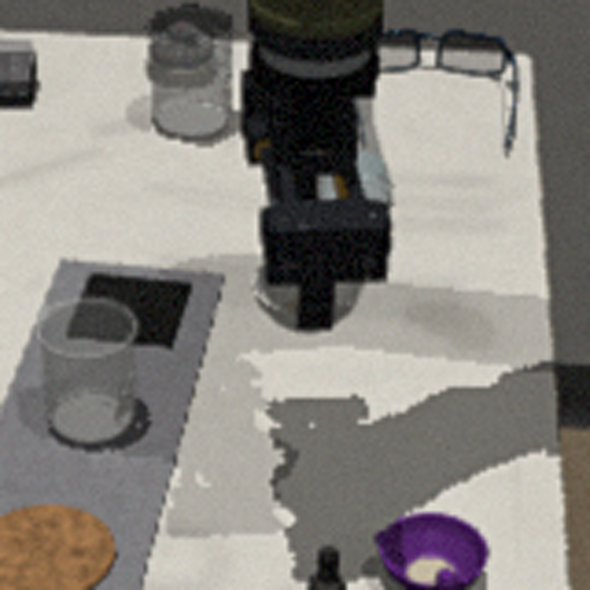

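```bash
python3 -m inch '[[-20,0,-35,0,0,0],[-20,0,-35,0,0,0],[-20,0,-35,0,0,0],[-17,0,-33,0,0,0],[0,0,0,0,0,0],[0,20,0,0,0,0],[0,15,0,0,0,0],[0,5,0,0,0,0],[0,0,0,0,0,0],[0,0,0,0,0,0]]';python3 go.py 619 47.5 88;python3 - <<'E'
from h import *
for n in("side","top"):
    d=snap(n,6)
b=cv2.imread("pics/side6.png");a=cv2.imread("pics/top6.png")
cv2.imwrite("pics/c6.png",np.hstack([cv2.resize(b[160:280,190:310],(400,400),interpolation=cv2.INTER_CUBIC),cv2.resize(a[120:240,190:310],(400,400),interpolation=cv2.INTER_CUBIC)]))
d=load("side",6)
for lo,hi in((20,70),(70,85),(88,94),(94,100),(100,106),(106,112)):
    g=sl(d,619,48,42,lo,hi)
    if len(g)>5:print(lo,len(g),g.min(0).round(),g.max(0).round(),lsq(g))
E
```

```text
clock: 12.15
tool_pos: [0.6179, 0.0489, 0.1189]
eef_rot: [-0.454, -0.542, 0.542, 0.454]
contact_force: [-0.3, -0.9, -0.7]
opening: 0.733
t 12.15 tcp [617.9  48.9 118.9] open 64.6 F [-0.3 -0.9 -0.7] q [ 0.05  0.85 -0.36  1.67  0.43  0.7   1.21]
jaw(x) yaw 100.1 toolx [-0.175  0.985 -0.001] y [-0.    -0.001 -1.   ] z [-0.985 -0.175  0.   ]
shift now-frame mm [-1.6 30.9 -0.9]
20 547 [588.  13.  20.] [649.  83.  70.] (array([618.9,  47.8]), np.float64(30.5))
70 176 [585.  19.  70.] [657.  84.  85.] (array([619.7,  47.7]), np.float64(31.9))
100 22 [602.  27. 102.] [640.  68. 106.] (array([620.8,  45.8]), np.float64(18.0))
106 47 [593.  26. 106.] [644.  75. 112.] (array([617.8,  50.4]), np.float64(23.8))
```

View pics/c6.png

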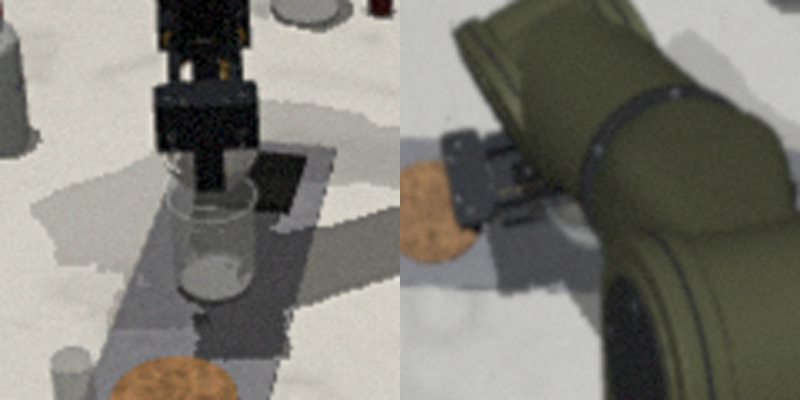

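```bash
python3 -m inch '[[-1.5,6,-1,0,0,0],[0,6,0,0,0,0],[0,5,0,0,0,0],[0,4,0,0,0,0],[0,3,0,0,0,0],[0,2,0,0,0,0],[0,0,0,0,0,0],[0,0,0,0,0,0]]';python3 go.py 619 47.5 88
```

```text
clock: 12.92
tool_pos: [0.6198, 0.0474, 0.0936]
eef_rot: [0.455, 0.542, -0.542, -0.454]
contact_force: [-0.1, 0.0, -0.2]
opening: 0.733
t 12.92 tcp [619.8  47.4  93.6] open 64.5 F [-0.1  0.  -0.2] q [ 0.04  0.89 -0.35  1.68  0.45  0.65  1.19]
jaw(x) yaw 100.0 toolx [-0.174  0.985 -0.001] y [ 0.001 -0.    -1.   ] z [-0.985 -0.174 -0.001]
shift now-frame mm [0.3 5.6 0.8]
```

```bash
python3 -m inch '[[0,1.5,0,0,0,0],[0,1.5,0,0,0,0],[0,1,0,0,0,0],[0,0,0,0,0,0],[0,0,0,0,0,0]]';python3 -m inch '[[0,1,0,0,0,0],[0,0,0,0,0,0],[0,0,0,0,0,0]]'
```

```text
clock: 13.33
tool_pos: [0.6198, 0.0474, 0.0896]
eef_rot: [0.455, 0.542, -0.542, -0.454]
contact_force: [0.0, -0.4, -1.4]
opening: 0.734
clock: 13.58
tool_pos: [0.6198, 0.0474, 0.0887]
eef_rot: [0.455, 0.542, -0.542, -0.454]
contact_force: [0.1, 0.9, -1.6]
opening: 0.735
```

```bash
python3 -m inch '[[0,1,0,0,0,0],[0,0,0,0,0,0],[0,0,0,0,0,0]]';python3 -m inch '[[0,0.7,0,0,0,0],[0,0,0,0,0,0],[0,0,0,0,0,0]]'
```

```text
clock: 13.83
tool_pos: [0.6198, 0.0473, 0.0876]
eef_rot: [0.455, 0.542, -0.542, -0.454]
contact_force: [-0.3, 0.4, -1.3]
opening: 0.733
clock: 14.08
tool_pos: [0.6199, 0.0474, 0.0871]
eef_rot: [0.455, 0.542, -0.542, -0.454]
contact_force: [-0.1, 1.1, 0.5]
opening: 0.733
```

```bash
python3 -m inch '[[0,0.5,0,0,0,0],[0,0,0,0,0,0]]';python3 -m inch '[[0,0,0,0,0,0],[0,0,0,0,0,0],[0,0,0,0,0,0],[0,0,0,0,0,0],[0,0,0,0,0,0],[0,-3,0,0,0,0],[0,-10,0,0,0,0],[0,-30,0,0,0,0],[0,-35,0,0,0,0],[0,0,0,0,0,0],[0,0,0,0,0,0]]' 88;python3 - <<'E'
from h import *
d=snap("side",7)
b=cv2.imread("pics/side7.png")
cv2.imwrite("pics/c7.png",cv2.resize(b[160:280,190:310],(500,500),interpolation=cv2.INTER_CUBIC))
for lo,hi in((20,60),(70,80),(80,87),(88,100)):
    g=sl(d,619,48,42,lo,hi)
    if len(g)>5:print(lo,len(g),g.min(0).round(),g.max(0).round(),lsq(g))
E
```

```text
clock: 14.25
tool_pos: [0.6201, 0.0475, 0.0868]
eef_rot: [0.455, 0.542, -0.541, -0.454]
contact_force: [-0.3, -0.2, 2.6]
opening: 0.737
clock: 15.17
tool_pos: [0.6214, 0.0478, 0.1675]
eef_rot: [0.456, 0.543, -0.54, -0.453]
contact_force: [0.3, -0.7, -0.4]
opening: 1.0
20 313 [588.  40.  20.] [649.  82.  60.] (array([618.5,  48.6]), np.float64(29.7))
70 198 [588.  17.  70.] [647.  82.  80.] (array([618.6,  52.7]), np.float64(25.3))
80 159 [585.  12.  80.] [648.  82.  87.] (array([618.8,  49.7]), np.float64(30.1))
88 140 [584.  11.  88.] [652.  82.  97.] (array([619. ,  48.4]), np.float64(32.0))
```

View pics/c7.png

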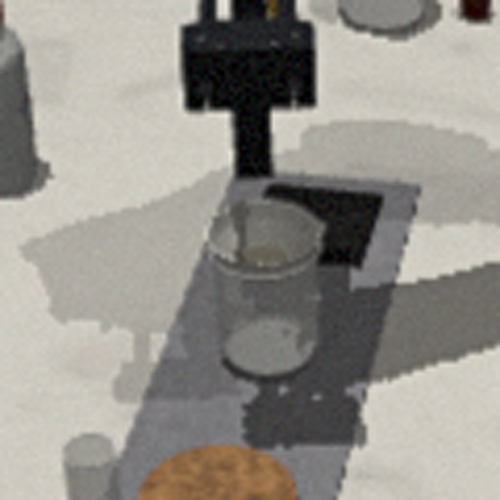

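```bash
python3 - <<'E'
from h import *
for n in("side","top"):
    d=load(n,0)
    for u,v in((309,328),(349,306),(318,298)) if n=="side" else ((138,242),(164,271),(170,247)):
        z=d["range_z"][v-1:v+2,u-1:u+2];z=np.median(z[z>0]);c,q=ray(d,u,v);p=(c+q*z)*1000
        g=sl(d,p[0],p[1],25,55,110);print(n,u,v,p.round(),len(g),lsq(g),g[:,2].max().round())
E
python3 go.py 445.5 269 160 37
```

```text
side 309 328 [458. 360.  51.] 168 (array([459.6, 353.1]), np.float64(7.2)) 99.0
side 349 306 [380. 289.  49.] 158 (array([379.2, 281.1]), np.float64(7.2)) 100.0
side 318 298 [445. 275.  52.] 158 (array([445.9, 269.3]), np.float64(7.0)) 99.0
top 138 242 [458. 338.  60.] 72 (array([460.2, 346.9]), np.float64(7.8)) 100.0
top 164 271 [380. 265.  73.] 69 (array([379.1, 274.6]), np.float64(7.9)) 99.0
top 170 247 [443. 253.  58.] 63 (array([446.4, 262.9]), np.float64(8.0)) 99.0
t 15.22 tcp [620.2  47.4 165.7] open 88.3 F [-0.7  0.1  0.7] q [ 0.07  0.79 -0.4   1.64  0.4   0.79  1.24]
jaw(x) yaw 100.0 toolx [-0.174  0.985 -0.001] y [ 0.003 -0.    -1.   ] z [-0.985 -0.174 -0.003]
shift now-frame mm [248.7   5.1 133.4]
turn [3.0e-03 1.1e+00 1.0e-03] shift after turn [ -6.1   5.7 282.1]
turn [ 1.000e-03 -2.041e+00 -4.000e-03] shift after turn [   6.1    5.7 -282.1]
```

```bash
python3 -m inch '[[0,0,0,0,0.1125,0],[0,0,0,0,0.1125,0],[0,0,0,0,0.1125,0],[0,0,0,0,0.1125,0],[0,0,0,0,0.1125,0],[0,0,0,0,0.1125,0],[0,0,0,0,0.1125,0],[0,0,0,0,0.1125,0],[0,0,0,0,0.1125,0],[0,0,0,0,0,0],[0,0,0,0,0,0]]' 60;python3 go.py 445.7 268.5 160 42
```

```text
clock: 16.13
tool_pos: [0.619, 0.0474, 0.1636]
eef_rot: [0.66, 0.254, -0.255, -0.659]
contact_force: [0.0, 1.2, 0.0]
opening: 0.681
t 16.13 tcp [619.   47.4 163.6] open 60.0 F [0.  1.2 0. ] q [-0.09  0.77 -0.11  1.65  0.12  0.72  0.48]
jaw(x) yaw 42.2 toolx [ 0.741  0.672 -0.001] y [-0.    -0.001 -1.   ] z [-0.672  0.741 -0.001]
shift now-frame mm [ 20.3   3.4 280.2]
turn [ 0.001  0.004 -0.001] shift after turn [ 19.2   3.6 280.3]
turn [-2.000e-03 -3.138e+00 -1.000e-03] shift after turn [ -19.2    3.6 -280.3]
```

```bash
python3 -m inch '[[2.5,0,35,0,0,0],[2.5,0,35,0,0,0],[2.5,0,35,0,0,0],[2.5,0,35,0,0,0],[2.5,0,35,0,0,0],[2.5,0,35,0,0,0],[2.5,0,35,0,0,0],[2.5,0,35,0,0,0],[0,0,0,0,0,0],[0,0,0,0,0,0]]';python3 go.py 445.7 268.5 28 42;python3 - <<'E'
from h import *
d=snap("side",8)
b=cv2.imread("pics/side8.png")
cv2.imwrite("pics/c8.png",cv2.resize(b[190:340,250:400],(500,500),interpolation=cv2.INTER_CUBIC))
E
```

```text
clock: 16.97
tool_pos: [0.4453, 0.271, 0.1639]
eef_rot: [-0.659, -0.256, 0.256, 0.659]
contact_force: [-0.5, -0.1, 0.5]
opening: 0.681
t 16.97 tcp [445.3 271.  163.9] open 60.0 F [-0.5 -0.1  0.5] q [-0.61  0.67 -0.05  1.96  0.06  0.52  0.05]
jaw(x) yaw 42.5 toolx [0.737 0.675 0.   ] y [-0.  0. -1.] z [-0.675  0.737  0.   ]
shift now-frame mm [ -1.4 135.9  -2.1]
turn [-0.     0.009  0.   ] shift after turn [ -1.3 135.9  -2.1]
turn [ 0.    -3.133  0.   ] shift after turn [  1.3 135.9   2.1]
```

View pics/c8.png

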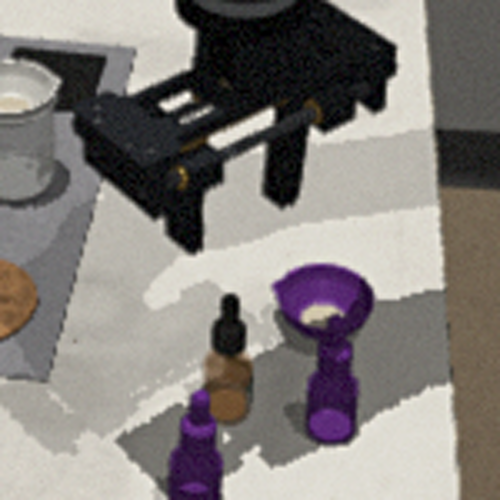

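```bash
python3 -m inch '[[-1,25,-2,0,0,0],[0,25,0,0,0,0],[0,20,0,0,0,0],[0,20,0,0,0,0],[0,15,0,0,0,0],[0,15,0,0,0,0],[0,10,0,0,0,0],[0,5,0,0,0,0],[0,0,0,0,0,0],[0,0,0,0,0,0]]';python3 go.py 445.7 268.5 28 42;python3 -m inch '[[0,0,0,0,0,0],[0,0,0,0,0,0],[0,0,0,0,0,0],[0,0,0,0,0,0],[0,0,0,0,0,0],[0,0,0,0,0,0],[0,0,0,0,0,0],[0,0,0,0,0,0]]' 15 20;python3 go.py
```

```text
clock: 17.85
tool_pos: [0.4485, 0.266, 0.0293]
eef_rot: [0.661, 0.254, -0.253, -0.66]
contact_force: [-0.5, -0.8, 0.4]
opening: 0.678
t 17.85 tcp [448.5 266.   29.3] open 59.7 F [-0.5 -0.8  0.4] q [-0.61  0.91 -0.02  2.01  0.08  0.22  0.03]
jaw(x) yaw 42.0 toolx [0.743 0.669 0.001] y [ 0.002 -0.001 -1.   ] z [-0.669  0.743 -0.002]
shift now-frame mm [-0.4  1.3  3.7]
turn [ 0.002 -0.     0.001] shift after turn [-0.4  1.3  3.7]
turn [-1.000e-03  3.141e+00  3.000e-03] shift after turn [ 0.4  1.3 -3.7]
clock: 18.52
tool_pos: [0.4478, 0.2663, 0.0294]
eef_rot: [0.661, 0.254, -0.253, -0.66]
contact_force: [-1.0, 0.1, 5.3]
opening: 0.365
t 18.52 tcp [447.8 266.3  29.4] open 32.1 F [-1.   0.1  5.3] q [-0.61  0.91 -0.02  2.01  0.08  0.22  0.03]
jaw(x) yaw 42.0 toolx [0.743 0.669 0.   ] y [ 0.001 -0.001 -1.   ] z [-0.669  0.743 -0.001]
```

```bash
python3 -m inch '[[0,-4,0,0,0,0],[0,-12,0,0,0,0],[0,-20,0,0,0,0],[0,-30,0,0,0,0],[0,-30,0,0,0,0],[0,-30,0,0,0,0],[0,-10,0,0,0,0],[0,0,0,0,0,0]]';python3 go.py 611 -87.5 160 42; python3 - <<'E'
from h import *
d=snap("side",9)
b=cv2.imread("pics/side9.png")
cv2.imwrite("pics/c9.png",cv2.resize(b[190:340,250:400],(500,500),interpolation=cv2.INTER_CUBIC))
g=sl(d,446,268,28,128,165);print(g.min(0),lsq(g))
E
```

```text
clock: 19.18
tool_pos: [0.4493, 0.2677, 0.1681]
eef_rot: [-0.66, -0.256, 0.251, 0.66]
contact_force: [-0.1, 0.8, -0.3]
opening: 0.358
t 19.18 tcp [449.3 267.7 168.1] open 31.5 F [-0.1  0.8 -0.3] q [-0.6   0.66 -0.05  1.95  0.06  0.52  0.05]
jaw(x) yaw 42.0 toolx [0.743 0.669 0.007] y [ 0.007  0.003 -1.   ] z [-0.669  0.743 -0.002]
shift now-frame mm [-117.7    8.  -372.1]
turn [0.002 0.    0.007] shift after turn [-117.5    8.1 -372.2]
turn [ 1.100e-02 -3.141e+00 -3.000e-03] shift after turn [117.5   8.1 372.2]
[432.02682024 267.85308172 138.37385303] (array([448. , 270.2]), np.float64(15.1))
```

View pics/c9.png

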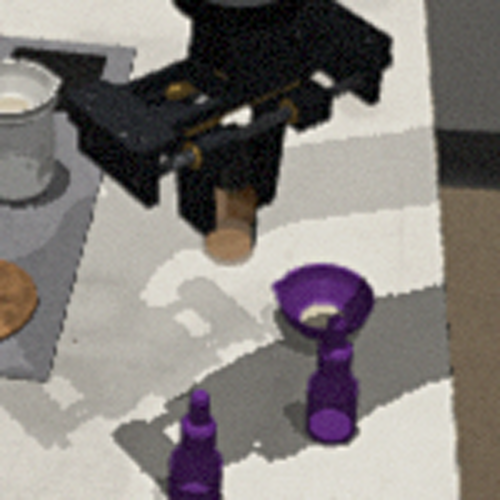

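Brown bottle held upright. Carrying it to the square pad.

```bash
python3 -m inch '[[-8,0,-24,0,0,0],[-12,0,-38,0,0,0],[-12,0,-38,0,0,0],[-12,0,-38,0,0,0],[-12,0,-38,0,0,0],[-12,0,-38,0,0,0],[-12,0,-38,0,0,0],[-12,0,-38,0,0,0],[-12,0,-38,0,0,0],[-8,0,-27,0,0,0],[-5,0,-18,0,0,0],[0,0,0,0,0,0]]';python3 -m inch '[[0,0,0,0,0,0],[0,0,0,0,0,0]]';python3 go.py 611 -87.5 38 42
```

```text
clock: 20.23
tool_pos: [0.6106, -0.0952, 0.1631]
eef_rot: [0.662, 0.25, -0.252, -0.66]
contact_force: [0.4, -0.2, -0.6]
opening: 0.362
clock: 20.4
tool_pos: [0.6092, -0.0868, 0.164]
eef_rot: [-0.659, -0.254, 0.255, 0.661]
contact_force: [-0.1, 0.4, -1.4]
opening: 0.363
t 20.4 tcp [609.2 -86.8 164. ] open 31.9 F [-0.1  0.4 -1.4] q [ 0.15  0.77 -0.15  1.67  0.16  0.72  0.66]
jaw(x) yaw 42.1 toolx [ 0.742  0.671 -0.   ] y [-0.002  0.001 -1.   ] z [-0.671  0.742  0.002]
shift now-frame mm [  0.9 126.   -2. ]
turn [-0.002  0.002 -0.   ] shift after turn [  0.9 126.   -1.7]
turn [-1.000e-03 -3.139e+00  4.000e-03] shift after turn [ -0.9 126.    1.7]
```

```bash
python3 -m inch '[[1,20,-2,0,0,0],[0,25,0,0,0,0],[0,25,0,0,0,0],[0,20,0,0,0,0],[0,15,0,0,0,0],[0,8,0,0,0,0],[0,4,0,0,0,0],[0,2,0,0,0,0],[0,0,0,0,0,0],[0,0,0,0,0,0]]';python3 go.py 611 -87.5 38 42;python3 - <<'E'
from h import *
d=snap("side",10);b=cv2.imread("pics/side10.png")
cv2.imwrite("pics/c10.png",cv2.resize(b[140:250,210:320],(550,550),interpolation=cv2.INTER_CUBIC))
g=sl(d,610,-86,25,16,36);print(len(g),lsq(g),g.min(0),g.max(0))
for z in(.008,.013):print(proj(d,np.array([.6095,-.086,z])))
E
```

```text
clock: 21.23
tool_pos: [0.6134, -0.0894, 0.0474]
eef_rot: [0.661, 0.255, -0.253, -0.66]
contact_force: [0.8, 0.1, -1.2]
opening: 0.359
t 21.23 tcp [613.4 -89.4  47.4] open 31.6 F [ 0.8  0.1 -1.2] q [ 0.13  0.94 -0.11  1.71  0.19  0.5   0.63]
jaw(x) yaw 42.0 toolx [0.743 0.67  0.002] y [ 0.003 -0.    -1.   ] z [-0.67   0.743 -0.002]
shift now-frame mm [-0.5  9.4  3. ]
turn [0.002 0.001 0.002] shift after turn [-0.5  9.4  3. ]
turn [ 3.000e-03 -3.141e+00 -4.000e-03] shift after turn [ 0.5  9.4 -3. ]
48 (array([612. , -84.1]), np.float64(13.5)) [596.70397608 -84.00107703  18.78632068] [627.75141188 -68.03048226  35.9556504 ]
[264.87431653 212.72801118]
[264.82458513 211.24020421]
```

View pics/c10.png

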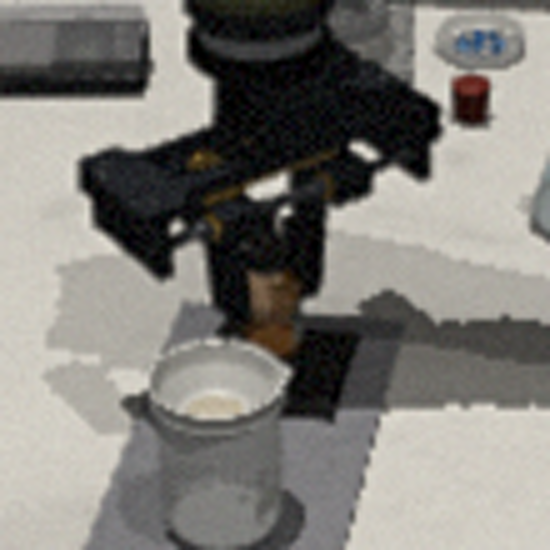

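```bash
python3 -m inch '[[-2,3,1,0,0,0],[0,2,0,0,0,0],[0,1.5,0,0,0,0],[0,1,0,0,0,0],[0,1,0,0,0,0],[0,0,0,0,0,0],[0,0,0,0,0,0]]';python3 -m inch '[[0,1,0,0,0,0],[0,0,0,0,0,0],[0,0,0,0,0,0]]'
```

```text
clock: 21.87
tool_pos: [0.6106, -0.0902, 0.0379]
eef_rot: [0.66, 0.254, -0.253, -0.66]
contact_force: [0.4, -0.8, -1.3]
opening: 0.361
clock: 22.12
tool_pos: [0.6109, -0.0904, 0.0375]
eef_rot: [0.661, 0.254, -0.253, -0.66]
contact_force: [-0.4, 0.7, 3.7]
opening: 0.362
```

```bash
python3 -m inch '[[0,0,0,0,0,0],[0,0,0,0,0,0],[0,0,0,0,0,0],[0,0,0,0,0,0],[0,0,0,0,0,0],[0,-10,0,0,0,0],[0,-25,0,0,0,0],[0,-30,0,0,0,0],[0,-35,0,0,0,0],[0,-35,0,0,0,0],[0,0,0,0,0,0],[0,0,0,0,0,0]]' 62;python3 go.py 449.7 -264.5 170 90;python3 - <<'E'
from h import *
d=snap("side",11);b=cv2.imread("pics/side11.png")
cv2.imwrite("pics/c11.png",cv2.resize(b[140:250,210:320],(550,550),interpolation=cv2.INTER_CUBIC))
for lo,hi in((18,58),(66,110)):
    g=sl(d,610,-86,22,lo,hi);print(len(g),lsq(g),g.min(0).round(),g.max(0).round())
E
```

```text
clock: 23.12
tool_pos: [0.612, -0.0903, 0.1749]
eef_rot: [0.661, 0.256, -0.251, -0.659]
contact_force: [-0.4, -0.7, -0.5]
opening: 0.7
t 23.12 tcp [612.  -90.3 174.9] open 61.6 F [-0.4 -0.7 -0.5] q [ 0.16  0.75 -0.15  1.66  0.16  0.74  0.66]
jaw(x) yaw 42.0 toolx [0.743 0.669 0.004] y [ 0.007 -0.001 -1.   ] z [-0.669  0.743 -0.005]
shift now-frame mm [-237.2    4.   -20.7]
turn [ 0.007 -0.837  0.002] shift after turn [-174.2    4.9  162.3]
turn [-2.000e-03  2.304e+00  8.000e-03] shift after turn [ 174.2    4.9 -162.3]
156 (array([608.9, -86.4]), np.float64(13.1)) [592. -97.  18.] [626. -69.  58.]
92 (array([609.1, -85.2]), np.float64(6.8)) [599. -93.  66.] [619. -76. 105.]
```

View pics/c11.png

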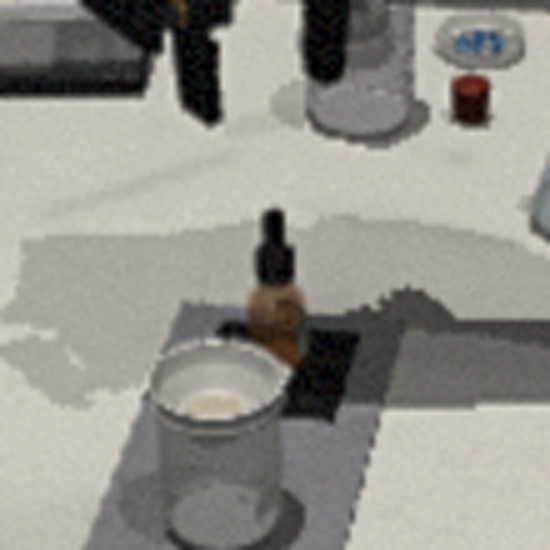

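```bash
python3 -m inch '[[0,0,0,0,0.105,0],[0,0,0,0,0.105,0],[0,0,0,0,0.105,0],[0,0,0,0,0.105,0],[0,0,0,0,0.105,0],[0,0,0,0,0.105,0],[0,0,0,0,0.103,0],[0,0,0,0,0,0],[0,0,0,0,0,0]]' 55;python3 go.py 449.7 -264.5 170 0
```

```text
clock: 23.92
tool_pos: [0.6094, -0.09, 0.1706]
eef_rot: [0.707, 0.001, -0.002, -0.707]
contact_force: [1.0, 0.7, -0.6]
opening: 0.622
t 23.92 tcp [609.4 -90.  170.6] open 54.8 F [ 1.   0.7 -0.6] q [ 0.04  0.76  0.06  1.67 -0.06  0.72  0.13]
jaw(x) yaw 0.2 toolx [ 1.     0.004 -0.002] y [-0.002 -0.001 -1.   ] z [-0.004  1.    -0.001]
shift now-frame mm [-160.3    1.  -173.9]
turn [ 0.001  0.004 -0.002] shift after turn [-159.7    0.6 -174.5]
turn [-3.000e-03 -3.138e+00 -1.000e-03] shift after turn [159.7   0.6 174.5]
```

```bash
python3 -m inch '[[-26,0,-28,0,0,0],[-27,0,-29,0,0,0],[-27,0,-29,0,0,0],[-27,0,-29,0,0,0],[-27,0,-30,0,0,0],[-26,0,-29,0,0,0],[0,0,0,0,0,0],[0,20,0,0,0,0],[0,15,0,0,0,0],[0,0,0,0,0,0],[0,0,0,0,0,0]]';python3 go.py 449.7 -264.5 65 0;python3 - <<'E'
from h import *
d=snap("side",12);b=cv2.imread("pics/side12.png")
cv2.imwrite("pics/c12.png",cv2.resize(b[100:210,270:380],(550,550),interpolation=cv2.INTER_CUBIC))
g=sl(d,450,-264,30,70,112);print(len(g),lsq(g))
E
```

```text
clock: 24.83
tool_pos: [0.45, -0.2638, 0.1362]
eef_rot: [-0.707, -0.001, 0.001, 0.707]
contact_force: [-0.3, 0.3, 1.0]
opening: 0.625
t 24.83 tcp [ 450.  -263.8  136.2] open 55.1 F [-0.3  0.3  1. ] q [ 0.44  0.71  0.    1.97 -0.    0.45  0.45]
jaw(x) yaw 0.1 toolx [ 1.     0.002 -0.001] y [-0.001  0.001 -1.   ] z [-0.002  1.     0.001]
shift now-frame mm [-0.3 71.2 -0.8]
turn [-0.001  0.002 -0.001] shift after turn [-0.3 71.2 -0.7]
turn [-1.000e-03 -3.139e+00  1.000e-03] shift after turn [ 0.3 71.2  0.7]
119 (array([ 449.2, -263.2]), np.float64(12.1))
```

View pics/c12.png

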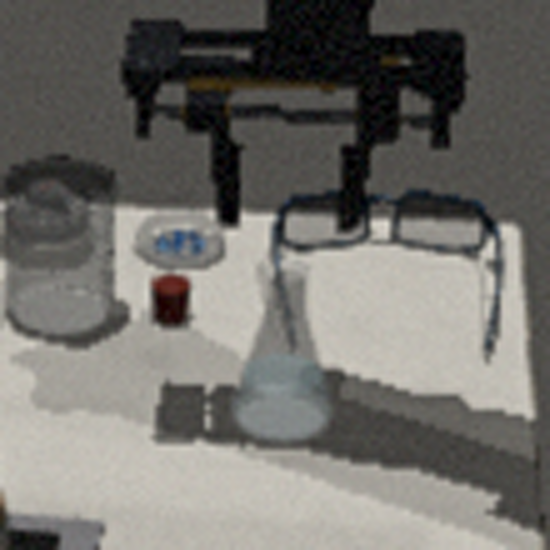

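Jaws straddle the neck at crop (283,270). Descend and grip.

```bash
python3 -m inch '[[0,15,-0.5,0,0,0],[0,20,0,0,0,0],[0,15,0,0,0,0],[0,12,0,0,0,0],[0,6,0,0,0,0],[0,3,0,0,0,0],[0,0,0,0,0,0],[0,0,0,0,0,0]]';python3 -m inch '[[0,0,0,0,0,0],[0,0,0,0,0,0],[0,0,0,0,0,0],[0,0,0,0,0,0],[0,0,0,0,0,0],[0,0,0,0,0,0],[0,0,0,0,0,0],[0,0,0,0,0,0],[0,0,0,0,0,0]]' 5 20;python3 go.py
```

```text
clock: 25.55
tool_pos: [0.4512, -0.265, 0.0666]
eef_rot: [0.707, 0.001, 0.001, -0.707]
contact_force: [0.5, -0.9, -0.0]
opening: 0.625
clock: 26.3
tool_pos: [0.4506, -0.2648, 0.0659]
eef_rot: [0.707, 0.001, 0.0, -0.707]
contact_force: [-1.1, -0.2, 2.1]
opening: 0.293
t 26.3 tcp [ 450.6 -264.8   65.9] open 25.8 F [-1.1 -0.2  2.1] q [ 0.44  0.84 -0.    2.01  0.    0.29  0.44]
jaw(x) yaw 0.0 toolx [1.    0.    0.001] y [ 0.001 -0.    -1.   ] z [-0.  1. -0.]
```

```bash
python3 -m inch '[[0,-4,0,0,0,0],[0,-12,0,0,0,0],[0,-20,0,0,0,0],[0,-30,0,0,0,0],[0,-30,0,0,0,0],[0,-30,0,0,0,0],[0,-15,0,0,0,0],[0,0,0,0,0,0],[0,0,0,0,0,0]]';python3 go.py 626 184.5 200 0;python3 - <<'E'
from h import *
d=snap("side",13);b=cv2.imread("pics/side13.png")
cv2.imwrite("pics/c13.png",cv2.resize(b[60:210,240:390],(550,550),interpolation=cv2.INTER_CUBIC))
g=sl(d,450,-264,40,139,162);print(len(g),lsq(g),g.min(0).round(),g.max(0).round())
E
```

```text
clock: 27.05
tool_pos: [0.4507, -0.2648, 0.2074]
eef_rot: [0.707, 0.001, 0.001, -0.707]
contact_force: [-0.5, -0.9, -1.3]
opening: 0.292
t 27.05 tcp [ 450.7 -264.8  207.4] open 25.7 F [-0.5 -0.9 -1.3] q [ 0.44  0.6   0.01  1.92 -0.01  0.62  0.45]
jaw(x) yaw 0.0 toolx [1.    0.001 0.003] y [ 0.003 -0.001 -1.   ] z [-0.001  1.    -0.001]
shift now-frame mm [175.5   7.4 449.2]
turn [0.001 0.001 0.003] shift after turn [175.3   7.4 449.3]
turn [ 4.000e-03 -3.141e+00 -2.000e-03] shift after turn [-175.3    7.4 -449.3]
141 (array([ 450.3, -261.2]), np.float64(27.4)) [ 420. -268.  143.] [ 480. -227.  162.]
```

View pics/c13.png

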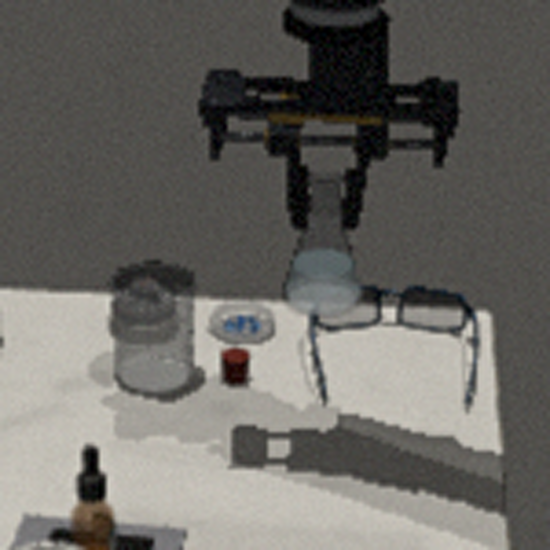

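```bash
python3 -m inch '[[5,0,13,0,0,0],[10,0,26,0,0,0],[15,0,38,0,0,0],[15,0,38,0,0,0],[15,0,38,0,0,0],[15,0,38,0,0,0],[15,0,38,0,0,0],[15,0,38,0,0,0],[15,0,38,0,0,0],[15,0,38,0,0,0],[15,0,38,0,0,0],[10,0,28,0,0,0]]';python3 -m inch '[[8,0,21,0,0,0],[5,0,13,0,0,0],[0,0,0,0,0,0],[0,0,0,0,0,0]]';python3 go.py 627 184.5 90 0
```

```text
clock: 28.1
tool_pos: [0.6099, 0.149, 0.2045]
eef_rot: [-0.707, -0.001, 0.002, 0.707]
contact_force: [0.7, 0.8, -0.9]
opening: 0.294
clock: 28.43
tool_pos: [0.622, 0.1783, 0.2047]
eef_rot: [0.708, -0.0, -0.001, -0.706]
contact_force: [-0.3, -0.6, -0.9]
opening: 0.291
t 28.43 tcp [622.  178.3 204.7] open 25.6 F [-0.3 -0.6 -0.9] q [-0.41  0.76  0.1   1.54 -0.09  0.86 -0.27]
jaw(x) yaw 0.1 toolx [ 1.     0.002 -0.002] y [-0.002 -0.002 -1.   ] z [-0.002  1.    -0.002]
shift now-frame mm [  5.3 114.7   6.5]
turn [ 0.002  0.002 -0.002] shift after turn [  5.  114.7   6.2]
turn [-3.00e-03 -3.14e+00 -3.00e-03] shift after turn [ -5.  114.7  -6.2]
```

```bash
python3 -m inch '[[5,20,6,0,0,0],[0,25,0,0,0,0],[0,25,0,0,0,0],[0,20,0,0,0,0],[0,12,0,0,0,0],[0,5,0,0,0,0],[0,0,0,0,0,0],[0,0,0,0,0,0]]';python3 go.py 627 184.5 74 0;python3 - <<'E'
from h import *
d=snap("side",14);b=cv2.imread("pics/side14.png")
cv2.imwrite("pics/c14.png",cv2.resize(b[180:320,180:320],(560,560),interpolation=cv2.INTER_CUBIC))
g=sl(d,626,184,36,30,48);print(len(g),lsq(g),g.min(0).round(),g.max(0).round())
E
```

```text
clock: 29.1
tool_pos: [0.6289, 0.1836, 0.1006]
eef_rot: [0.707, 0.001, 0.001, -0.707]
contact_force: [0.2, -0.5, -1.4]
opening: 0.287
t 29.1 tcp [628.9 183.6 100.6] open 25.3 F [ 0.2 -0.5 -1.4] q [-0.4   0.9   0.08  1.58 -0.1   0.66 -0.27]
jaw(x) yaw -0.0 toolx [ 1.    -0.     0.002] y [ 0.002 -0.001 -1.   ] z [ 0.     1.    -0.001]
shift now-frame mm [-2.  26.6  0.9]
turn [ 0.001 -0.     0.002] shift after turn [-1.9 26.6  0.9]
turn [-4.000e-03  3.141e+00  1.000e-03] shift after turn [ 1.9 26.6 -0.9]
106 (array([628.5, 185. ]), np.float64(29.8)) [598. 168.  37.] [657. 218.  48.]
```

View pics/c14.png

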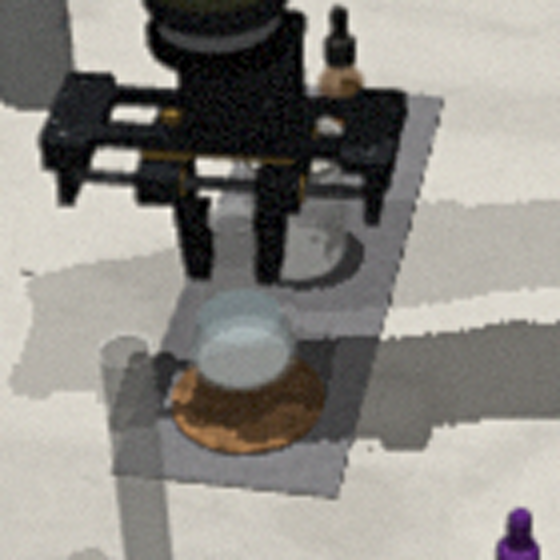

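```bash
python3 -m inch '[[-1,8,0,0,0,0],[0,7,0,0,0,0],[0,5,0,0,0,0],[0,3,0,0,0,0],[0,1,0,0,0,0],[0,1,0,0,0,0],[0,1,0,0,0,0],[0,0,0,0,0,0],[0,0,0,0,0,0]]';python3 -m inch '[[0,1,0,0,0,0],[0,0,0,0,0,0],[0,0,0,0,0,0]]'
```

```text
clock: 29.9
tool_pos: [0.6277, 0.1843, 0.0741]
eef_rot: [0.707, 0.001, 0.001, -0.707]
contact_force: [-0.6, 0.7, -1.1]
opening: 0.287
clock: 30.15
tool_pos: [0.6277, 0.1845, 0.0739]
eef_rot: [0.707, 0.001, 0.001, -0.707]
contact_force: [-1.7, -0.9, 5.6]
opening: 0.29
```

Contact at the expected height (TCP 74 mm, 5.6 N). Release and retreat.

```bash
python3 -m inch '[[0,0,0,0,0,0],[0,0,0,0,0,0],[0,0,0,0,0,0],[0,0,0,0,0,0],[0,0,0,0,0,0],[0,-5,0,0,0,0],[0,-20,0,0,0,0],[0,-30,0,0,0,0],[0,-30,0,0,0,0],[0,-35,0,0,0,0],[0,-35,0,0,0,0],[0,0,0,0,0,0]]' 60;python3 -m inch '[[-35,0,0,0,0,0],[-40,0,0,0,0,0],[-40,0,0,0,0,0],[-40,0,0,0,0,0],[-40,0,0,0,0,0],[0,0,0,0,0,0],[0,0,0,0,0,0],[0,0,0,0,0,0]]';python3 - <<'E'
from h import *
for n in("side","top"):snap(n,15)
b=cv2.imread("pics/side15.png");a=cv2.imread("pics/top15.png")
cv2.imwrite("pics/c15.png",np.hstack([cv2.resize(b[160:320,180:340],(400,400),interpolation=cv2.INTER_CUBIC),cv2.resize(a[110:260,170:320],(400,400),interpolation=cv2.INTER_CUBIC)]))
for n in("side","top"):
  d=load(n,15)
  for nm,x,y,w,lo,hi in(("neck",627,184,25,78,120),("foot",627,184,40,14,35),("bk",619,48,42,20,60),("dish",619,48,42,88,100),("drop",609,-86,22,18,58),("bulb",609,-86,22,66,110)):
    g=sl(d,x,y,w,lo,hi)
    if len(g)>9:print(n,nm,len(g),lsq(g),g.min(0).round(),g.max(0).round())
E
```

```text
clock: 31.15
tool_pos: [0.6316, 0.1853, 0.2359]
eef_rot: [-0.706, -0.005, -0.005, 0.708]
contact_force: [0.8, 0.8, 0.2]
opening: 0.684
clock: 31.82
tool_pos: [0.4334, 0.1847, 0.2282]
eef_rot: [-0.707, -0.002, -0.001, 0.707]
contact_force: [0.4, 0.0, -0.5]
opening: 0.678
side neck 212 (array([627.3, 185. ]), np.float64(12.2)) [613. 170.  78.] [641. 200. 116.]
side foot 239 (array([626.9, 186.4]), np.float64(27.6)) [596. 167.  14.] [657. 218.  35.]
side bk 299 (array([618.3,  49. ]), np.float64(29.2)) [588.  39.  20.] [649.  83.  60.]
side dish 139 (array([618.6,  48.9]), np.float64(32.6)) [584.  13.  88.] [653.  85.  97.]
side drop 151 (array([608.8, -85.9]), np.float64(12.6)) [593. -94.  18.] [625. -68.  58.]
side bulb 91 (array([609. , -86.3]), np.float64(6.7)) [599. -96.  66.] [618. -77. 108.]
top neck 91 (array([627.7, 182.5]), np.float64(12.2)) [614. 167.  78.] [643. 196. 118.]
top foot 112 (array([627.9, 182.6]), np.float64(28.5)) [596. 153.  14.] [656. 213.  35.]
top bk 51 (array([619.9,  45.4]), np.float64(31.0)) [588.  15.  21.] [615.  71.  59.]
top dish 122 (array([620.2,  45.5]), np.float64(31.8)) [587.  14.  88.] [656.  78.  98.]
top drop 67 (array([609.1, -92.2]), np.float64(14.2)) [ 594. -107.   19.] [624. -76.  58.]
top bulb 60 (array([609. , -92.5]), np.float64(7.6)) [ 599. -102.   67.] [619. -83. 109.]
```

View pics/c15.png

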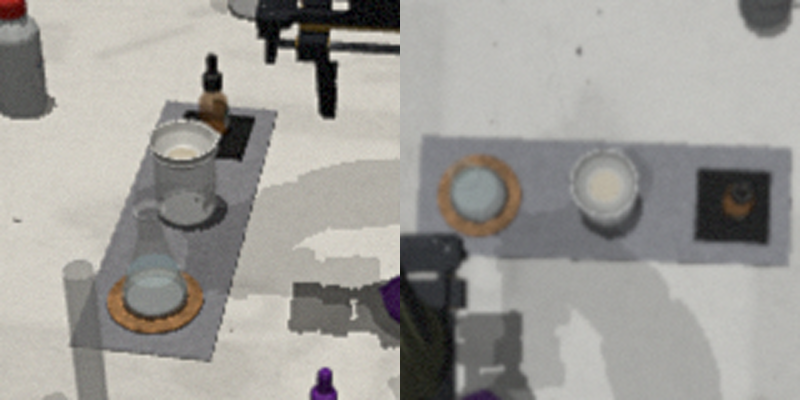

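```bash
python3 -c "
from plant import r
s=r.get_state();print(s['clock'],s['contact_force'].round(1),abs(s['qd']).max());print(r.finish_job())"
```

```text
31.9167 [-0.3  0.6 -0.6] 0.006831788770908954
the job is handed in; nothing more can be done
None
```

The crystallising place is set out on the mat, and I handed the job in at about 32 s; the hand-in gives no verdict.

**What I did:** I stood the small beaker in the middle of the mat, put the white dish in its mouth, then placed the brown dropper bottle on the square pad and the flask on the cork pad. Each was lowered until the wrist force showed contact, then released.

**Last checks (depth from both cameras):**

| Item | Distance off target | Limit |
|---|---|---|
| Beaker from mat centre | about 1–5 mm | 15 mm |
| Dish from beaker axis | under 1 mm | 10 mm |
| Flask from cork pad centre | about 1–2 mm | 15 mm |
| Dropper bottle from square pad centre | about 1–4 mm | 15 mm |

- **Upright:** The flask and dropper centres agree at two heights to about 1 mm, so both stand upright. The dish looks level, with its rim at about 95–97 mm (95 mm expected).
- **Robot:** The open gripper was well clear of everything at hand-in, and the wrist force was down to noise.
- **Disagreement:** The two cameras differed by about 2–6 mm in y. I trusted the side camera because it matched the gripper's own position to about 1 mm. The upper figures in the table come from the top camera.
- **Not measured:** I did not re-measure the big beaker or the cylinder at the end; the arm never came near them. The flask neck read about 26 mm in the jaws against the stated 22 mm, but it held firmly and stayed upright.

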